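# Pack the undercarriage leg and jam its locknut

### The job

Finish the head of the undercarriage leg clamped in the fixture: put every loose ring that is laid out into its bore, the tallest plain ring at the bottom, the next in height on it and so on, and the flanged bush on top, flange up and down on the rim. Also lock its adjuster: fit the large ring spanner on the locknut and the small one on the sleeve's collar above it, where its handle can bear against the far stud and hold the sleeve still, and turn the locknut clockwise until it is hard tight, without letting the sleeve turn more than the spanner's play. At the end both spanners lie flat on the rubber tool mat again and the other things on the bench have been left alone.

Things in the scene. Friction and masses are not known exactly. Their poses are not given: they have to be found in the camera images.
- fixture: Fixture bolted to the bench: base 250 x 150 mm, clamp plate 240 (its x) x 150 mm (its y) with its top 60 mm above the bench, the leg upright in its centre. Origin on the bench under the leg's axis, z up; x points from the leg to the far stud, away from the robot. A like stud stands on the near side. Trunnion stubs reach 145 mm either way along x, 20 to 48 mm high.
- far_stud (a point): Far stud, 95 mm from the leg's axis: this point is on its axis at the top face of its knurled round hand nut (40 mm across, top 81 mm above the bench); a 10 mm threaded end rises from there to 108 mm.
- bore_floor (a point): Centre of the floor of the bore, 20 mm above the bench. The bore is upright, 31.5 mm across, 76 mm deep and open at the top.
- rim (a point): Centre of the bore's mouth, 96 mm above the bench; the rim is 41 mm across outside.
- collar (a point): On the leg's axis, 85.5 mm above the bench: the middle of the small spanner's eye lies here when fitted. It turns with the adjuster sleeve; its x axis is square to a flat of the sleeve's hexagon collar (42 mm across flats, 81 to 93 mm above the bench). The spanner drops over the rim and rests on a 52 mm round shoulder at 81 mm.
- nut (a point): On the leg's axis, 64.5 mm above the bench: the middle of the large spanner's eye lies here when fitted, resting on the clamp plate. It turns with the locknut; its x axis is square to a flat of the nut's hexagon (52 mm across flats, 60 to 73 mm above the bench). The large spanner passes over the collar, so it goes on before the small one and comes off after it.
- sleeve (a joint): Turn of the adjuster sleeve, rad, clockwise from above positive; starts within 0.03 of 0, its set position. Turns at 0.25 N m. At 0 the x axis of collar lies 0.175 rad anticlockwise of the fixture's x: a small spanner with its handle that way lies on the far hand nut, 1 to 8 mm anticlockwise of the stud, and clockwise drag brings it up against the stud.
- locknut (a joint): Turn of the locknut relative to the sleeve, rad, clockwise from above positive; starts at 0 to 0.2 (slack), comes hard up at 0.70 (tight). It drags with 0.6 N m, so it carries the sleeve along unless the sleeve is held. At 0 the x axis of nut is 0.975 rad clockwise of that of collar.
- toolmat: Black rubber mat fixed to the bench, 300 (its x) x 250 (its y) x 4 mm. Origin at the centre of its underside, z up.
- holdspanner: Small flat ring spanner, steel, 9 mm thick, 0.18 kg: head 66 mm across, hexagon eye 44.2 mm across flats, straight handle 14 mm wide along its x axis to 175 mm from the eye. Origin: eye's centre, underside. The x axis crosses a flat of the eye, so it fits with x at a multiple of 60 degrees to that of collar, with about 0.1 rad of play either way.
- holdspanner_eye (a point): Centre of the small spanner's eye, at mid thickness. The spanner starts flat on the tool mat.
- holdspanner_grip (a point): Place to grip the small spanner's handle, 62 mm along x from the eye, at mid thickness, near the centre of mass. Lifted by the far end of its handle, a fitted spanner cants and jams.
- nutspanner: Large flat ring spanner, steel, 9 mm thick, 0.22 kg: head 77 mm across, hexagon eye 54.8 mm across flats, straight handle 14 mm wide along its x axis to 175 mm from the eye. Origin: eye's centre, underside. The x axis crosses a flat of the eye, so it fits with x at a multiple of 60 degrees to that of nut, with about 0.1 rad of play either way.
- nutspanner_eye (a point): Centre of the large spanner's eye, at mid thickness. The spanner starts flat on the tool mat.
- nutspanner_grip (a point): Place to grip the large spanner's handle, 62 mm along x from the eye, at mid thickness, near the centre of mass. Lifted by the far end of its handle, a fitted spanner cants and jams.
- buffer: Tallest plain ring, black rubber: 29.5 mm outside, 27 mm high, 16 mm hole. Stands on its flat face on the bench; origin at the centre of its underside, z up along its axis. May be absent.
- spacer: Plain ring of middle height, aluminium: 29.5 mm outside, 21 mm high, 22 mm hole. Origin and axes as for the buffer. May be absent.
- shim: Lowest plain ring, steel: 29.5 mm outside, 16 mm high, 18 mm hole. Origin and axes as for the buffer. May be absent.
- bush: Flanged brass bush, always there: body 29 mm outside and 9 mm high, above it a flange 38 mm across and 8 mm high, 18 mm hole through. Stands on its body, flange up; origin at the centre of the body's lower face, z up. Fitted, its flange lies on the rim of the bore.
- gluebottle: Small white glue bottle, bystander: leave it alone.
- sander: Cork sanding block 160 x 60 x 21 mm, bystander: leave it alone.
- tin: Tin 66 mm across, 75 mm high, bystander: leave it alone.

How it is judged:
On the way, in this order (a step that is already met when the one before it is completed fails the run):
1. both spanners are fitted: the large one down on the locknut and the small one down on the sleeve's collar (distance between holdspanner_eye and collar below 0.006 m and distance between nutspanner_eye and nut below 0.006 m), for 0.2 s.
2. the locknut is tight, with the small spanner still on the collar and the sleeve not turned (value of joint locknut above 0.62 rad and distance between holdspanner_eye and collar below 0.006 m and value of joint sleeve between -0.3 and 0.3 rad), for 0.3 s.
At the end, for the whole second after the job is handed in: Rings flat in the bore (within 4 mm of its axis), taller below lower, bush on top, flange on the rim; locknut past 0.62 rad, sleeve within 0.3 rad of its set position; both spanners flat on the tool mat, eye and grip place inside its edges; all at rest (horizontal distance between each of buffer, spacer, shim, bush and bore_floor below 0.004 m and angle between the z axis of each of buffer, spacer, shim, bush and the z axis of fixture, either way round below 0.2 rad and linear speed of each of buffer, spacer, shim, bush, holdspanner, nutspanner below 0.02 m/s and z of buffer in the frame of bore_floor below 0.004 m and z of spacer in the frame of bore_floor below 0.031 m and z of shim in the frame of bore_floor below 0.052 m and z of bush in the frame of bore_floor between 0.063 and 0.07 m and angle between bush's own z axis and vertical below 0.15 rad and z of each of spacer, shim, bush in the frame of buffer above 0.008 m and z of each of shim, bush in the frame of spacer above 0.008 m and z of bush in the frame of shim above 0.008 m and x of holdspanner_eye in the frame of toolmat between -0.15 and 0.15 m and y of holdspanner_eye in the frame of toolmat between -0.125 and 0.125 m and z of each of holdspanner_eye, holdspanner_grip, nutspanner_eye, nutspanner_grip in the frame of toolmat below 0.016 m and x of holdspanner_grip in the frame of toolmat between -0.15 and 0.15 m and y of holdspanner_grip in the frame of toolmat between -0.125 and 0.125 m and x of nutspanner_eye in the frame of toolmat between -0.15 and 0.15 m and y of nutspanner_eye in the frame of toolmat between -0.125 and 0.125 m and x of nutspanner_grip in the frame of toolmat between -0.15 and 0.15 m and y of nutspanner_grip in the frame of toolmat between -0.125 and 0.125 m and value of joint locknut above 0.62 rad and value of joint sleeve between -0.3 and 0.3 rad); the robot touches nothing.
It fails at once if the sleeve is turned more than 0.3 rad from its set position (value of joint sleeve above 0.3 rad or value of joint sleeve below -0.3 rad).
It fails at once if a bystander (glue bottle, sanding block, tin) is moved more than 30 mm (distance of any of gluebottle, sander, tin from where it was at the start of the episode above 0.03 m).
Of buffer, spacer, shim only 1 to 3 are there at a start; the rules pass over those that are not, and their reading is None.
At some moment in a run one of buffer, spacer, shim, bush may be knocked a few centimetres aside while the robot is not near it.
It also fails if it takes over 210 s, if anything falls off the work surface, if the arm or the gripper's body presses on something with over 40 N, if the wrist force passes 120 N, or if a joint passes its speed limit or range.

### The arm

A 6-joint arm with a two-finger parallel gripper is mounted at the origin on the work surface. World frame = base frame: x ahead of the robot, y to its left, z up, the work surface at z = 0. Lengths are in m, angles in rad, forces in N, time in s.
With the tool pointing down it reaches from about 0.375 to 0.9 m from the base axis. Payload 3.1 kg.
Tool frame: the origin (TCP) lies at the very end of the fingers, on their centre line; the grasp point (between the pads) lies 19 mm behind it (grip_depth is the distance from the TCP to the grasp point, in m); z points along the fingers, y is the line along which they close (so a half turn about z gives the same grasp; the last joint's range is limited). The gripper opens to 85 mm and grips with 20 to 120 N. Pads are 22 mm wide; open, the fingers measure 114 mm over their backs; the gripper's body (76 mm by 85 mm) begins 54 mm behind the grasp point. The pads swing forward as they close: fully open they stand 13 mm farther back than shut.
Start: joints at [-1.48, 0.527, 1.433, -0, 1.181, -0.178], TCP at [0.166, -0.603, 0.231] pointing down, gripper open.
Joint ranges: [-3.08, 3.08], [-0.75, 2.2], [0.22, 2.44], [-1.43, 4.57], [0, 2.65], [-2.85, 2.85]. Speed limits (rad/s): [2.79, 2.79, 3.14, 3.14, 3.14, 3.14].

### API

Orientations are given as a unit quaternion [x, y, z, w].
In Python, from station import * gives the robot as it stands.
- The arm moves only by the tool apply_moves, never from a script. Its argument "plan" is a list of rows, each a list of 7 numbers: the shift along the tool's x, y, z in m, then the turn, a rotation vector about the tool's x, y, z in rad, then the gripper command: -1 is fully open, 1 is shut, values between are in proportion. In form: [[dx, dy, dz, wx, wy, wz, jaw], ...]. A call has 1 to 8 rows; each row shifts and turns the commanded pose from where the row before left it, along the tool's axes as they then stand; what a row does not reach is not made up. A row lasts 1/8 s, in which the tool goes at most 62.5 mm and 10.7 degrees, less where a joint would pass 70% of its speed; a pose out of reach is approached as far as the arm can. A call is refused whole if a number of a shift passes 0.0625 or a number of a turn 0.188, either way. A call with a gripper value outside its range is refused whole. The fingers move at their own pace and stop on an object; "force" is the grip in N (left out, the last holds). Time passes only in rows, so rows that do not move let the fingers close. It gives the time, the measured TCP pose, the force, the opening and the grip force at its end, in the units of the state.
- sense(): the state, without advancing time (a new reading comes with each control period).
- snapshot(name): name is "scene" or "top"; returns the picture (480x640x3 uint8, red, green, blue); there is no depth.
- calibration(name): a dict with "camera_matrix" (3x3 intrinsics, pixels), "k1" (the pictures are not rectified: a ray, as slopes to the right and down, at radius r is drawn at 1 + k1 r^2 times it, then the intrinsics apply), "R" (3x3) and "t" (3): a world point X has camera coordinates R X + t. Camera axes: x right, y down, z forward; pixel columns grow to the right and rows downward; lengths in m; the calibration is good to about 2 mm. A picture is of the moment at which its call begins. calibration takes no time and is no camera call.
- sign_off(): hands the job in; it is judged then, once.
The state is a dict: "t": time; "q": joint angles; "qd": joint speeds; "tau": joint torques, N m; "tcp_pos": TCP position; "tool_rot": TCP orientation; "force": force on the tool from outside, world axes, zero at the start; "ft_torque": the same for the moment, N m; "finger_gap": opening from 0.0 (shut) to 1.0 (fully open); "gripper_force": force on a finger pad.
Only numpy, scipy, OpenCV 4.12 (cv2) and the standard library are available. Lean on these libraries where they do the work, as an engineer would, in place of code of your own. Each camera call takes 0.05 s, during which the arm holds its last target. There are 200 camera calls.

## Working session

There is one attempt and no reset: what is moved stays moved. The work goes in short steps, Python scripts to look and compute and a tool call to move; the robot and the scene stay as the last step left them, time stands still between calls to the robot, and variables do not carry over. Pictures are saved under pics/ and viewed, at most 14 in all, crops included, and the job is handed in when it is done.

Besides the shell and the picture viewer there is one more tool, called after "Emit:" in YAML: its name, and indented under it one key for each argument. apply_moves: Moves the arm, as the interface text tells. Its arguments: {"type":"object","properties":{"plan":{"type":"array"},"force":{"type":"number"}},"required":["plan"]}

```bash
mkdir -p pics; ls; python3 - <<'E'
from station import *
import cv2
for n in ("scene","top"):
    im=snapshot(n); cv2.imwrite(f"pics/{n}0.png",im[:,:,::-1]); c=calibration(n); print(n,c)
s=sense(); print(s)
E
```

```text
pics
scene {'camera_matrix': array([[580.08876823,   0.        , 316.81435526],
       [  0.        , 580.08876823, 242.46337354],
       [  0.        ,   0.        ,   1.        ]]), 'k1': -0.18249216392713238, 'R': array([[ 0.62615788,  0.77963942,  0.00941675],
       [ 0.48151458, -0.377167  , -0.79113132],
       [-0.61324548,  0.49990742, -0.61157384]]), 't': array([-0.32359639, -0.22551515,  1.73961404])}
top {'camera_matrix': array([[455.46685289,   0.        , 318.28481088],
       [  0.        , 455.46685289, 235.24256754],
       [  0.        ,   0.        ,   1.        ]]), 'k1': -0.08337780295507853, 'R': array([[ 0.01929645, -0.99977373, -0.0089521 ],
       [-0.9974125 , -0.01862915, -0.06943526],
       [ 0.06925278,  0.01026879, -0.99754629]]), 't': array([-0.05821302,  0.53934604,  1.34833063])}
{'t': 0.1, 'q': array([-1.48051533e+00,  5.28354654e-01,  1.43382345e+00,  6.76402081e-06,
        1.18138923e+00, -1.78504784e-01]), 'qd': array([-3.01499218e-03, -7.44604955e-04, -2.07618086e-03, -1.94135655e-03,
        1.55954585e-05,  1.14309139e-03]), 'tau': array([ 1.08787028e-04, -4.43303311e+01, -1.78585786e+01, -1.60500485e-04,
        3.86907341e-03,  5.98766221e-06]), 'tcp_pos': array([ 0.16594204, -0.60187818,  0.23042719]), 'tool_rot': array([ 9.90982549e-01,  1.33987361e-01,  4.66637978e-05, -9.86241239e-04]), 'force': array([-0.03935259, -0.09384774,  0.20001125]), 'ft_torque': array([-0.01672622, -0.00447763, -0.05792194]), 'gripper_force': 0.0, 'finger_gap': 0.9986729851616047}
```

View pics/top0.png

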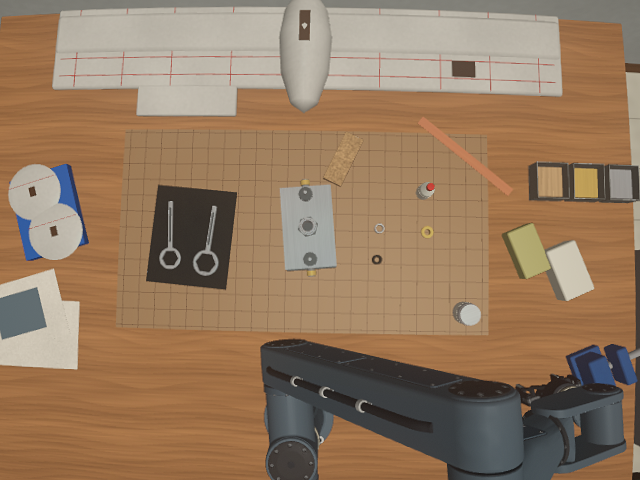

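View pics/scene0.png

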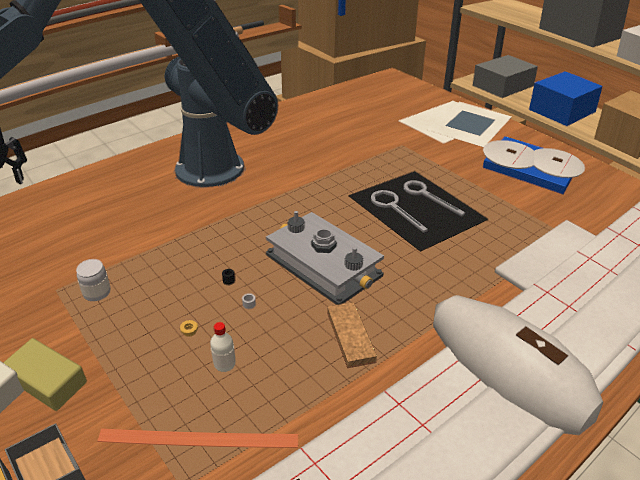

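```bash
cat > h.py <<'E'
from station import *
import cv2, numpy as np
def ray(n,uv):
    c=calibration(n); K=c["camera_matrix"]; R=np.array(c["R"]); t=np.array(c["t"])
    p=cv2.undistortPoints(np.array(uv,float).reshape(-1,1,2),K,np.array([c["k1"],0,0,0,0.]),)[:,0]
    return -R.T@t, np.c_[p,np.ones(len(p))]@R
def onplane(n,uv,z):
    o,d=ray(n,uv); return o+d*((z-o[2])/d[:,2])[:,None]
def proj(n,X):
    c=calibration(n); X=np.array(X,float).reshape(-1,3)
    return cv2.projectPoints(X,cv2.Rodrigues(np.array(c["R"]))[0],np.array(c["t"]),c["camera_matrix"],np.array([c["k1"],0,0,0,0.]))[0][:,0]
def tri(uv1,uv2):
    (o1,d1),(o2,d2)=ray("top",uv1),ray("scene",uv2); d1=d1[0];d2=d2[0]
    s=np.linalg.lstsq(np.c_[d1,-d2],o2-o1,rcond=None)[0]; a=o1+s[0]*d1;b=o2+s[1]*d2
    return (a+b)/2, np.linalg.norm(a-b)
def blobs(mask,x0,y0,x1,y1,amin=8):
    m=np.zeros_like(mask);m[y0:y1,x0:x1]=mask[y0:y1,x0:x1]
    n,l,s,c=cv2.connectedComponentsWithStats(m.astype(np.uint8))
    return [(s[i,4],np.round(c[i],2),s[i,:4]) for i in range(1,n) if s[i,4]>=amin],l
def go(x,y,z,yaw=None):
    "tool-frame shift and turn to reach a world pose from the measured one"
    s=sense(); q=s["tool_rot"]; from scipy.spatial.transform import Rotation as Ro
    R=Ro.from_quat(q).as_matrix(); psi=np.arctan2(R[1,0],R[0,0])
    d=np.array([x,y,z])-s["tcp_pos"]
    w=None if yaw is None else -((yaw-psi+np.pi/2)%np.pi-np.pi/2)
    print("tcp",s["tcp_pos"].round(4),"psi",psi.round(4),"shift(now axes)",(R.T@d).round(4),"wz",w,"gap",round(s["finger_gap"],3))
    if w is not None:
        p2=psi-w; print(" shift in turned axes",np.round([d[0]*np.cos(p2)+d[1]*np.sin(p2),d[0]*np.sin(p2)-d[1]*np.cos(p2),-d[2]],4),"tilt",R[:,2].round(4))
E
python3 - <<'E'
from h import *
a=cv2.imread("pics/top0.png"); b=cv2.imread("pics/scene0.png")
A=cv2.resize(a[175:280,265:365],None,fx=5.6,fy=5.6,interpolation=cv2.INTER_CUBIC)[:,:400]
B=cv2.resize(b[205:305,260:390],None,fx=3,fy=5.88/5.88*3,interpolation=cv2.INTER_CUBIC)
C=cv2.resize(b[255:340,170:275],None,fx=3.7,fy=3.3,interpolation=cv2.INTER_CUBIC)
o=np.zeros((600,800,3),np.uint8); o[:588,:400]=A; o[:300,410:800]=B[:300,:390]; o[310:590,410:798]=C[:280,:388]
cv2.imwrite("pics/c1.png",o)
# mat
g=cv2.cvtColor(a,cv2.COLOR_BGR2GRAY); 
m=np.zeros_like(g); m[175:300,135:250]=(g<70)[175:300,135:250]
cs=max(cv2.findContours(m,cv2.RETR_EXTERNAL,cv2.CHAIN_APPROX_NONE)[0],key=cv2.contourArea)
box=cv2.boxPoints(cv2.minAreaRect(cs)); print("mat",onplane("top",box,.004).round(4))
# spanners inside mat
hull=cv2.fillConvexPoly(np.zeros_like(g),cv2.convexHull(cs),1); hull=cv2.erode(hull,np.ones((5,5)))
sp=((g>75)&(hull>0)).astype(np.uint8)
n,l,s,c=cv2.connectedComponentsWithStats(sp)
for i in range(1,n):
    if s[i,4]>60:
        mi=(l==i).astype(np.uint8); cc,hh=cv2.findContours(mi,cv2.RETR_CCOMP,cv2.CHAIN_APPROX_NONE)
        hole=[k for k in range(len(cc)) if hh[0][k][3]>=0]; k=max(hole,key=lambda k:cv2.contourArea(cc[k]))
        M=cv2.moments(cc[k]); e=[M["m10"]/M["m00"],M["m01"]/M["m00"]]
        ys,xs=np.nonzero(mi); P=onplane("top",np.c_[xs,ys],.013); E=onplane("top",[e],.0085)[0]
        r=np.linalg.norm((P-E)[:,:2],axis=1); H=P[(r>.055)&(r<.165)]; d=(H.mean(0)-E)[:2]
        print("spanner",e,"eye",E.round(4),"ang",np.arctan2(d[1],d[0]),"maxr",r.max(),"hole area",cv2.contourArea(cc[k]),"handle mid",H.mean(0).round(4))
E
```

```text
mat [[0.3929 0.4776 0.004 ]
 [0.6943 0.4561 0.004 ]
 [0.6691 0.2055 0.004 ]
 [0.3715 0.2301 0.004 ]]
spanner [169.679012345679, 257.6201329534663] eye [0.4642 0.4039 0.0085] ang 0.019115021720128172 maxr 0.17358741176166054 hole area 175.5 handle mid [0.575  0.4061 0.013 ]
spanner [205.23960273122282, 262.28926132836745] eye [0.4524 0.2935 0.0085] ang -0.13642469813210253 maxr 0.17612695861011918 hole area 268.5 handle mid [0.561  0.2785 0.013 ]
```

View pics/c1.png

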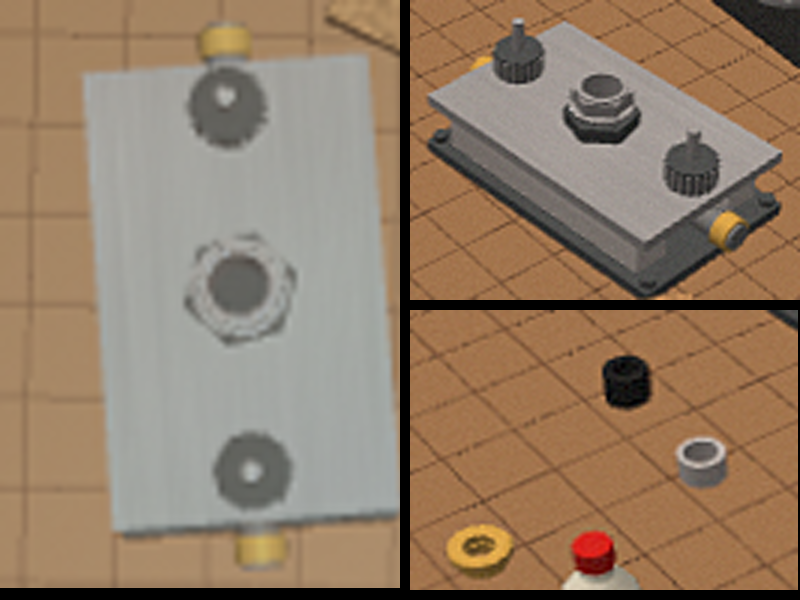

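The crops show the fixture with far stud at about top-view (305,194), bore (307,226), near stud (310,259); loose are the black buffer, a wide-holed aluminium ring (spacer) and the bush.

```bash
cat >> h.py <<'E'
def dark_centroid(im,x0,y0,x1,y1,thr,k=8):
    g=cv2.cvtColor(im,cv2.COLOR_RGB2GRAY)[y0:y1,x0:x1]; g=cv2.resize(g,None,fx=k,fy=k,interpolation=cv2.INTER_CUBIC)
    return g
def cen(mask,x0,y0,k=8):
    "biggest blob of an upsampled mask: centroid in picture pixels, area, filled"
    cc=max(cv2.findContours(mask.astype(np.uint8),cv2.RETR_EXTERNAL,cv2.CHAIN_APPROX_NONE)[0],key=cv2.contourArea)
    M=cv2.moments(cc); return np.array([x0+(M["m10"]/M["m00"]+.5)/k-.5,y0+(M["m01"]/M["m00"]+.5)/k-.5]),M["m00"]/k/k,cc
def up(im,x0,y0,x1,y1,k=8): return cv2.resize(im[y0:y1,x0:x1],None,fx=k,fy=k,interpolation=cv2.INTER_CUBIC)
E
python3 - <<'E'
from h import *
a=cv2.imread("pics/top0.png")[:,:,::-1]; b=cv2.imread("pics/scene0.png")[:,:,::-1]
u=up(a,270,170,350,285).astype(int); sat=u.max(2)-u.min(2); 
m=((sat<30)&(u.mean(2)>75)).astype(np.uint8); m=cv2.morphologyEx(m,cv2.MORPH_OPEN,np.ones((17,17)))
c,ar,cc=cen(m,270,170); r=cv2.boxPoints(cv2.minAreaRect(cv2.convexHull(cc)));r=(r+.5)/8-.5+[270,170]
P=onplane("top",r,.06);print("plate",P.round(4).tolist(),"c",P.mean(0).round(4),[np.linalg.norm(P[i]-P[i-1]).round(4) for i in range(4)], [np.arctan2(*(P[i]-P[i-1])[1::-1]).round(4) for i in range(4)])
def dark(n,im,box,thr,z):
    g=up(im,*box).mean(2); c,ar,cc=cen(g<thr,box[0],box[1]); print(n,"px",c.round(2),"area",ar,"pos",onplane(n,[c],z).round(4)); return c
dark("top",a,(300,219,315,233),130,.096)
for box in ((294,184,318,204),(298,249,322,269)): dark("top",a,box,115,.081)
ub=up(b,300,222,350,262).mean(2); print("scene bore"); 
for t in (100,110,120): dark("scene",b,(315,229,334,240),t,.096)
# rings
bx=(368,250,386,268); u=up(a,*bx).astype(int); c1,ar,_=cen(u.mean(2)<60,bx[0],bx[1]); print("buffer top",c1,ar,onplane("top",[c1],.0135))
bx=(370,218,390,238); u=up(a,*bx).astype(int); c1,ar,_=cen((u.max(2)-u.min(2)<40),bx[0],bx[1]); print("spacer top",c1,ar,onplane("top",[c1],.0105))
bx=(416,221,440,243); u=up(a,*bx).astype(int); c1,ar,_=cen((u[:,:,0]-u[:,:,2]>85),bx[0],bx[1]); print("bush top",c1,ar,onplane("top",[c1],.013))
E
```

```text
plate [[0.6797, 0.0699, 0.06], [0.6927, -0.0816, 0.06], [0.4432, -0.1028, 0.06], [0.43, 0.0466, 0.06]] c [ 0.5614 -0.017   0.06  ] [np.float64(0.2507), np.float64(0.1521), np.float64(0.2505), np.float64(0.15)] [np.float64(0.093), np.float64(-1.4848), np.float64(-3.0569), np.float64(1.6583)]
top px [307.17 225.3 ] area 93.4296875 pos [[ 0.5626 -0.0167  0.096 ]]
top px [305.01 193.65] area 144.2109375 pos [[ 0.6555 -0.008   0.081 ]]
top px [309.61 258.66] area 133.9140625 pos [[ 0.4686 -0.0251  0.081 ]]
scene bore
scene px [323.47 233.22] area 77.4765625 pos [[ 0.5658 -0.021   0.096 ]]
scene px [323.5  233.23] area 81.609375 pos [[ 0.5659 -0.021   0.096 ]]
scene px [323.52 233.23] area 85.5390625 pos [[ 0.5659 -0.021   0.096 ]]
buffer top [376.2522971  259.08018229] 57.1796875 [[ 0.47222334 -0.22330684  0.0135    ]]
spacer top [378.90190326 228.00576385] 81.890625 [[ 0.5662544  -0.23066395  0.0105    ]]
bush top [426.98102559 231.53277478] 111.546875 [[ 0.55810962 -0.37620555  0.013     ]]
```

Emit:
apply_moves:
  plan:
    - [0, 0, 0, 0, 0, 0.134, -1]
    - [0, 0, 0, 0, 0, 0.134, -1]
  force: 40

```text
t: 0.35
tcp_pos: [0.166, -0.6021, 0.2307]
tool_rot: [1.0, -0.002, -0.0, -0.001]
force: [-0.3, 0.1, -0.8]
finger_gap: 1.002
gripper_force: 0.0
```

Emit:
apply_moves:
  plan:
    - [0.038, -0.047, 0.012, 0, 0, 0, -1]
    - [0.038, -0.047, 0.012, 0, 0, 0, -1]
    - [0.038, -0.047, 0.012, 0, 0, 0, -1]
    - [0.038, -0.047, 0.012, 0, 0, 0, -1]
    - [0.038, -0.047, 0.012, 0, 0, 0, -1]
    - [0.038, -0.047, 0.012, 0, 0, 0, -1]
    - [0.038, -0.047, 0.012, 0, 0, 0, -1]
    - [0.038, -0.047, 0.012, 0, 0, 0, -1]

```text
t: 1.35
tcp_pos: [0.4707, -0.2247, 0.1348]
tool_rot: [1.0, 0.0, -0.0, -0.0]
force: [0.5, -0.3, 0.3]
finger_gap: 0.999
gripper_force: 0.0
```

```bash
python3 -c "
from h import *
go(.4722,-.2233,.1,0)"
```

```text
tcp [ 0.4707 -0.2247  0.1348] psi 0.0006 shift(now axes) [ 0.0015 -0.0014  0.0348] wz 0.0005589899236035922 gap 0.999
 shift in turned axes [ 0.0015 -0.0014  0.0348] tilt [-0.  0. -1.]
```

Emit:
apply_moves:
  plan:
    - [0.001, -0.001, 0.05, 0, 0, 0, -0.5]
    - [0, 0, 0.05, 0, 0, 0, -0.4]
    - [0, 0, 0.024, 0, 0, 0, -0.4]
    - [0, 0, 0, 0, 0, 0, 0.5]
    - [0, 0, 0, 0, 0, 0, 0.6]
    - [0, 0, 0, 0, 0, 0, 0.6]
    - [0, 0, 0, 0, 0, 0, -0.3]
    - [0, 0, 0, 0, 0, 0, -0.3]

```text
t: 2.35
tcp_pos: [0.471, -0.2256, 0.012]
tool_rot: [1.0, 0.0, 0.001, 0.0]
force: [0.2, -0.4, -0.3]
finger_gap: 0.649
gripper_force: 0.0
```

Emit:
apply_moves:
  plan:
    - [0, 0, 0, 0, 0, 0.1745, -0.3]
    - [0, 0, 0, 0, 0, 0.1745, -0.3]
    - [0, 0, 0, 0, 0, 0.1745, -0.3]
    - [0, 0, 0, 0, 0, 0.1745, -0.3]
    - [0, 0, 0, 0, 0, 0.1745, -0.3]
    - [0, 0, 0, 0, 0, 0.1745, -0.3]
    - [0, 0, 0, 0, 0, 0.1745, -0.3]
    - [0, 0, 0, 0, 0, 0.1745, -0.3]

```text
t: 3.35
tcp_pos: [0.4708, -0.2254, 0.0116]
tool_rot: [0.765, -0.645, 0.0, -0.0]
force: [-0.6, -0.1, 0.0]
finger_gap: 0.651
gripper_force: 0.0
```

Emit:
apply_moves:
  plan:
    - [0, 0, 0, 0, 0, 0.1745, -0.3]
    - [0, 0, 0, 0, 0, 0, 0.5]
    - [0, 0, 0, 0, 0, 0, 0.6]
    - [0, 0, 0, 0, 0, 0, 0.6]
    - [0, 0, 0, 0, 0, 0, -0.3]
    - [0, 0, 0, 0, 0, 0, -0.3]
    - [0, 0, -0.06, 0, 0, 0, -0.3]
    - [0, 0, -0.06, 0, 0, 0, -0.3]

```text
t: 4.35
tcp_pos: [0.47, -0.2248, 0.131]
tool_rot: [0.708, -0.707, -0.002, 0.0]
force: [0.3, -0.3, 0.5]
finger_gap: 0.649
gripper_force: 0.0
```

Emit:
apply_moves:
  plan:
    - [0.06, 0, 0, 0, 0, 0, -0.3]
    - [0.06, 0, 0, 0, 0, 0, -0.3]
    - [0.03, 0, 0, 0, 0, 0, -0.3]
    - [0, 0, 0, 0, 0, 0, -0.3]

```text
t: 4.85
tcp_pos: [0.4707, -0.3779, 0.131]
tool_rot: [-0.706, 0.708, -0.001, -0.0]
force: [-0.0, 0.5, -0.0]
finger_gap: 0.652
gripper_force: 0.0
```

```bash
cat >> h.py <<'E'
def rings(n,im,boxes):
    out={}
    for k,bx in boxes.items():
        u=up(im,*bx).astype(int); s=u.max(2)-u.min(2)
        m={"buffer":u.mean(2)<60,"spacer":s<40,"bush":u[:,:,0]-u[:,:,2]>85}[k]
        h={"buffer":.0135,"spacer":.0105,"bush":.013}[k]
        c,ar,_=cen(m,bx[0],bx[1]); out[k]=c; print(n,k,c.round(2),round(ar,1),onplane(n,[c],h)[0].round(4))
    return out
TB={"buffer":(366,248,388,270),"spacer":(368,216,392,240),"bush":(414,219,442,245)}
SB={"buffer":(218,264,240,290),"spacer":(238,288,260,312),"bush":(176,314,202,340)}
E
python3 - <<'E'
from h import *
a=snapshot("top");b=snapshot("scene")
A=rings("top",a,TB);B=rings("scene",b,SB)
for k in A: print(k,tri(A[k],B[k]))
cv2.imwrite("pics/t2.png",np.hstack([cv2.resize(a[170:320,270:470],None,fx=2,fy=2),cv2.resize(b[215:365,170:370],None,fx=2,fy=2)])[:,:,::-1])
E
```

```text
top buffer [376.68 260.04] 56.3 [ 0.4694 -0.2246  0.0135]
top spacer [378.9 228. ] 81.5 [ 0.5663 -0.2307  0.0105]
top bush [426.97 231.54] 113.3 [ 0.5581 -0.3762  0.013 ]
scene buffer [227.07 275.94] 168.4 [ 0.4715 -0.2286  0.0135]
scene spacer [248.53 300.81] 166.7 [ 0.5684 -0.2338  0.0105]
scene bush [185.98 324.37] 308.5 [ 0.55   -0.3799  0.013 ]
buffer (array([ 0.46882214, -0.22595622,  0.01028509]), np.float64(0.0022389883970206003))
spacer (array([ 0.5661228 , -0.23165501,  0.00754767]), np.float64(0.0015052247592597455))
bush (array([ 0.55602049, -0.37849418,  0.01689422]), np.float64(0.007242774163603823))
```

View pics/t2.png

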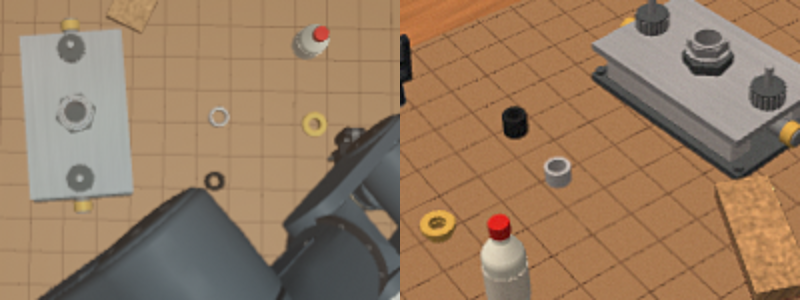

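The buffer stands at top (376.7,260.0) exactly where squeezed, so the top camera agrees with the robot to about 1 mm; all three rings are in place.

Emit:
apply_moves:
  plan:
    - [0, 0, 0, 0, 0, -0.1745, -0.3]
    - [0, 0, 0, 0, 0, -0.1745, -0.3]
    - [0, 0, 0, 0, 0, -0.1745, -0.3]
    - [0, 0, 0, 0, 0, -0.1745, -0.3]
    - [0, 0, 0, 0, 0, -0.1745, -0.3]
    - [0, 0, 0, 0, 0, -0.1745, -0.3]
    - [0, 0, 0, 0, 0, -0.1745, -0.3]
    - [0, 0, 0, 0, 0, -0.1745, -0.3]

```text
t: 5.95
tcp_pos: [0.4707, -0.3727, 0.131]
tool_rot: [0.997, -0.083, -0.001, -0.001]
force: [-1.8, 0.3, 0.0]
finger_gap: 0.651
gripper_force: 0.0
```

Emit:
apply_moves:
  plan:
    - [0, 0, 0, 0, 0, -0.1745, -0.3]
    - [0, -0.06, 0, 0, 0, 0, -0.3]
    - [0, -0.06, 0, 0, 0, 0, -0.3]
    - [0, -0.033, 0, 0, 0, 0, -0.3]
    - [0, 0, 0.06, 0, 0, 0, -0.3]
    - [0, 0, 0.06, 0, 0, 0, -0.3]
    - [0, 0, 0, 0, 0, 0, 0.5]
    - [0, 0, 0, 0, 0, 0, 0.6]

```text
t: 6.95
tcp_pos: [0.4712, -0.2218, 0.0127]
tool_rot: [1.0, 0.001, 0.0, 0.0]
force: [0.4, -0.6, 0.2]
finger_gap: 0.321
gripper_force: 39.3
```

Emit:
apply_moves:
  plan:
    - [0, 0, 0, 0, 0, 0, 0.6]
    - [0, 0, 0, 0, 0, 0, 0.6]

```text
t: 7.2
tcp_pos: [0.4721, -0.2233, 0.0141]
tool_rot: [1.0, 0.0, 0.002, 0.002]
force: [0.3, 0.2, -0.3]
finger_gap: 0.324
gripper_force: 39.4
```

Emit:
apply_moves:
  plan:
    - [0, 0, -0.06, 0, 0, 0, 0.6]
    - [0, 0, -0.05, 0, 0, 0, 0.6]
    - [0.023, -0.052, 0, 0, 0, 0, 0.6]
    - [0.023, -0.052, 0, 0, 0, 0, 0.6]
    - [0.023, -0.052, 0, 0, 0, 0, 0.6]
    - [0.023, -0.052, 0, 0, 0, 0, 0.6]
    - [0, 0, 0, 0, 0, 0, 0.6]
    - [0, 0, 0, 0, 0, 0, 0.6]

```text
t: 8.2
tcp_pos: [0.5624, -0.0143, 0.1224]
tool_rot: [1.0, 0.001, 0.001, 0.0]
force: [-1.0, -0.2, -0.3]
finger_gap: 0.321
gripper_force: 39.6
```

```bash
python3 -c "
from h import *
go(.5633,-.0170,.113,0)"
```

```text
tcp [ 0.5624 -0.0143  0.1224] psi 0.0016 shift(now axes) [0.0008 0.0027 0.0094] wz 0.0016328072966325102 gap 0.321
 shift in turned axes [0.0009 0.0027 0.0094] tilt [ 1.2e-03 -7.0e-04 -1.0e+00]
```

```bash
cat >> h.py <<'E'
def avg(n=6):
    P=[]
    for i in range(n): snapshot("scene"); s=sense(); P.append(np.r_[s["tcp_pos"],s["force"]])
    P=np.array(P); print("avg",P.mean(0).round(4),"sd",P.std(0).round(4)); return P.mean(0)
E
python3 -c "
from h import *
avg(8);print(sense()['t'])
im=snapshot('top');b=snapshot('scene')
cv2.imwrite('pics/t3.png',np.hstack([cv2.resize(im[180:280,250:350],None,fx=4,fy=4,interpolation=2),cv2.resize(b[170:270,270:370],None,fx=4,fy=4,interpolation=2)])[:,:,::-1])
"
```

```text
avg [ 0.5623 -0.0154  0.1217 -0.2055 -0.2927 -0.2965] sd [1.000e-04 2.000e-04 3.000e-04 5.769e-01 3.028e-01 8.302e-01]
8.6
```

View pics/t3.png

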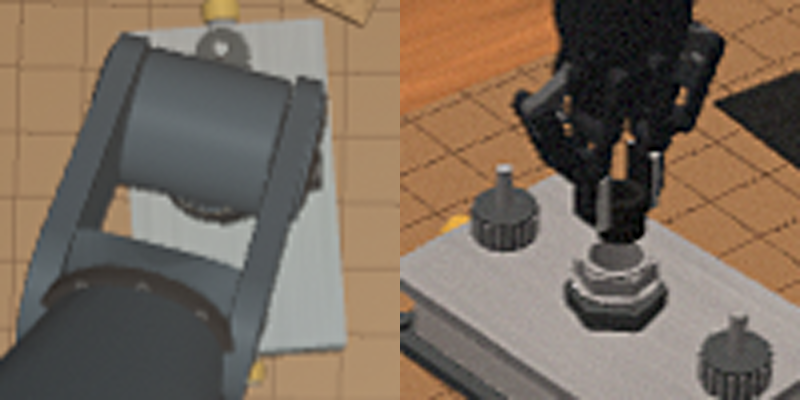

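Emit:
apply_moves:
  plan:
    - [0.0017, 0.0018, 0.008, 0, 0, 0, 0.6]
    - [0, 0, 0, 0, 0, 0, 0.6]
    - [0, 0, 0.003, 0, 0, 0, 0.6]
    - [0, 0, 0.003, 0, 0, 0, 0.6]
    - [0, 0, 0, 0, 0, 0, 0.6]

```text
t: 9.32
tcp_pos: [0.564, -0.0159, 0.107]
tool_rot: [1.0, 0.0, -0.0, -0.0]
force: [-0.5, -0.1, -1.0]
finger_gap: 0.322
gripper_force: 39.6
```

Emit:
apply_moves:
  plan:
    - [0, 0, 0.002, 0, 0, 0, 0.6]
    - [0, 0, 0, 0, 0, 0, 0.6]

```text
t: 9.57
tcp_pos: [0.5644, -0.016, 0.1061]
tool_rot: [1.0, 0.0, 0.0, 0.0]
force: [-1.6, -0.2, 4.8]
finger_gap: 0.327
gripper_force: 40.0
```

```bash
python3 -c "
from h import *
avg(5)
b=snapshot('scene')
cv2.imwrite('pics/t4.png',cv2.resize(b[190:260,290:360],None,fx=7,fy=7,interpolation=2)[:,:,::-1])
"
```

```text
avg [ 0.5644 -0.016   0.1061 -1.4552 -0.0702  5.9611] sd [0.     0.     0.     0.3208 0.4958 0.5187]
```

View pics/t4.png

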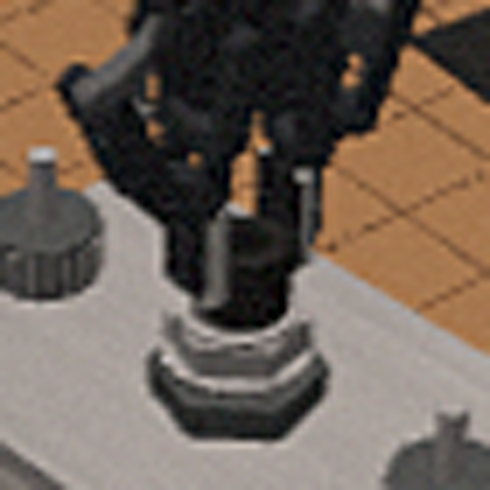

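The picture shows the buffer resting on the rim, its right gap (crop x 290–310) a bit smaller than the left (165–190): it needs about 1 mm to world −y.

Emit:
apply_moves:
  plan:
    - [0, 0.0006, 0, 0, 0, 0, 0.6]
    - [0, 0.0006, 0, 0, 0, 0, 0.6]
    - [0, 0, 0.001, 0, 0, 0, 0.6]
    - [0, 0, 0, 0, 0, 0, 0.6]

```text
t: 10.38
tcp_pos: [0.5643, -0.0165, 0.1057]
tool_rot: [1.0, 0.0, 0.0, -0.0]
force: [-3.3, 2.9, 9.7]
finger_gap: 0.322
gripper_force: 40.4
```

Emit:
apply_moves:
  plan:
    - [-0.0005, 0.0004, 0, 0, 0, 0, 0.6]
    - [0, 0, 0, 0, 0, 0, 0.6]

```text
t: 10.62
tcp_pos: [0.5642, -0.0165, 0.1057]
tool_rot: [1.0, 0.0, 0.001, -0.001]
force: [-1.8, 3.6, 9.0]
finger_gap: 0.319
gripper_force: 40.3
```

Emit:
apply_moves:
  plan:
    - [0, 0, -0.005, 0, 0, 0, 0.6]
    - [0, 0, 0, 0, 0, 0, 0.6]
    - [0, 0, 0, 0, 0, 0, 0.6]
    - [0, 0, 0, 0, 0, 0, 0.6]

```text
t: 11.12
tcp_pos: [0.5636, -0.0177, 0.109]
tool_rot: [1.0, 0.0, -0.0, -0.0]
force: [0.2, -0.2, -0.4]
finger_gap: 0.324
gripper_force: 39.6
```

```bash
python3 -c "
from h import *
avg(3)
b=snapshot('scene');t=snapshot('top')
u=up(b,310,200,345,250);g=u.mean(2)
# buffer bottom ellipse / rim extents: print horizontal profile just above and below
for y in (231,232,233,234,235,236,237,238): print(y,b[y,308:342].mean(1).astype(int).tolist())
"
```

```text
avg [ 0.5637 -0.0177  0.109   0.2242 -0.0144  0.1647] sd [0.000e+00 0.000e+00 1.000e-04 1.543e-01 3.692e-01 6.161e-01]
231 [161, 161, 161, 163, 162, 163, 168, 178, 120, 66, 100, 105, 89, 64, 27, 20, 20, 12, 19, 19, 14, 8, 38, 147, 168, 165, 160, 157, 152, 155, 158, 159, 161, 159]
232 [160, 162, 160, 159, 160, 160, 167, 171, 179, 133, 103, 106, 66, 41, 17, 17, 20, 14, 22, 21, 19, 0, 76, 161, 160, 164, 163, 160, 158, 160, 154, 152, 154, 161]
233 [163, 156, 160, 159, 160, 161, 162, 167, 177, 107, 55, 52, 22, 12, 22, 24, 19, 20, 11, 31, 6, 10, 72, 159, 167, 161, 166, 164, 162, 164, 161, 155, 159, 156]
234 [159, 162, 160, 160, 163, 146, 156, 163, 171, 104, 40, 7, 10, 19, 14, 14, 21, 18, 13, 15, 5, 41, 97, 159, 144, 154, 169, 164, 159, 161, 163, 163, 161, 156]
235 [161, 159, 162, 161, 165, 123, 111, 111, 162, 140, 81, 82, 52, 26, 15, 8, 17, 9, 8, 8, 37, 85, 148, 166, 145, 160, 145, 159, 164, 161, 159, 163, 164, 162]
236 [160, 161, 157, 164, 164, 126, 88, 81, 129, 170, 160, 115, 76, 80, 71, 65, 56, 61, 70, 90, 111, 134, 169, 125, 104, 75, 115, 156, 163, 163, 163, 160, 161, 165]
237 [159, 162, 164, 158, 150, 121, 90, 86, 116, 112, 157, 185, 163, 117, 94, 95, 100, 102, 122, 136, 171, 153, 88, 86, 70, 55, 122, 156, 156, 155, 161, 161, 163, 162]
238 [160, 161, 159, 161, 166, 143, 98, 86, 116, 148, 114, 107, 125, 156, 173, 172, 186, 189, 159, 134, 101, 112, 101, 74, 68, 60, 104, 157, 163, 158, 159, 160, 158, 163]
```

Emit:
apply_moves:
  plan:
    - [0, 0, 0.002, 0, 0, 0, 0.6]
    - [0, 0, 0.002, 0, 0, 0, 0.6]
    - [0, 0, 0.002, 0, 0, 0, 0.6]
    - [0, 0, 0, 0, 0, 0, 0.6]

```text
t: 11.88
tcp_pos: [0.5632, -0.0176, 0.1029]
tool_rot: [1.0, 0.0, -0.001, -0.0]
force: [-0.9, -0.2, -0.3]
finger_gap: 0.322
gripper_force: 39.6
```

```bash
python3 -c "
from h import *
avg(3)"
```

```text
avg [ 0.5633 -0.0176  0.103  -1.7977  0.1168 -1.063 ] sd [0.     0.     0.     0.4853 0.7208 0.3659]
```

Emit:
apply_moves:
  plan:
    - [-0.0005, 0, 0.003, 0, 0, 0, 0.6]
    - [0, 0, 0, 0, 0, 0, 0.6]
    - [0, 0, 0, 0, 0, 0, 0]
    - [0, 0, 0, 0, 0, 0, -0.2]
    - [0, 0, 0, 0, 0, 0, -0.2]
    - [0, 0, -0.03, 0, 0, 0, -0.3]
    - [0, 0, -0.03, 0, 0, 0, -0.3]
    - [0, 0, 0, 0, 0, 0, -0.3]

```text
t: 13.02
tcp_pos: [0.5652, -0.018, 0.1626]
tool_rot: [1.0, 0.0, 0.003, 0.001]
force: [0.2, -0.0, -0.5]
finger_gap: 0.652
gripper_force: 0.0
```

```bash
python3 -c "
from h import *
avg(3); go(.5675,-.2312,.135,0)
b=snapshot('scene');a=snapshot('top'); rings('scene',b,{k:SB[k] for k in ('spacer','bush')}); rings('top',a,{k:TB[k] for k in ('spacer','bush')})
for y in range(226,240,2): print(y,b[y,312:336].mean(1).astype(int).tolist())"
```

```text
avg [ 0.5632 -0.0176  0.1603 -0.1854  0.3945 -0.1179] sd [6.000e-04 1.000e-04 7.000e-04 3.677e-01 2.488e-01 4.022e-01]
tcp [ 0.5626 -0.0174  0.1596] psi 0.0009 shift(now axes) [0.0048 0.2138 0.0245] wz 0.0008659896335028172 gap 0.647
 shift in turned axes [0.0049 0.2138 0.0246] tilt [-1.5e-03  3.0e-04 -1.0e+00]
scene spacer [243.6  293.74] 147.9 [ 0.5426 -0.2299  0.0105]
scene bush [188.1  325.92] 198.4 [ 0.5568 -0.3786  0.013 ]
top spacer [377.42 235.47] 34.7 [ 0.5435 -0.2264  0.0105]
top bush [426.97 231.55] 112.7 [ 0.5581 -0.3762  0.013 ]
226 [158, 160, 162, 160, 159, 155, 157, 158, 158, 162, 167, 162, 164, 159, 158, 158, 157, 158, 160, 155, 162, 160, 163, 150]
228 [160, 159, 161, 161, 164, 159, 165, 160, 160, 155, 163, 162, 163, 161, 160, 161, 162, 160, 160, 156, 157, 158, 157, 158]
230 [164, 156, 163, 159, 166, 163, 173, 135, 83, 62, 61, 67, 66, 69, 69, 97, 149, 167, 164, 166, 162, 163, 155, 153]
232 [163, 160, 159, 162, 169, 115, 66, 68, 73, 80, 77, 76, 83, 86, 87, 92, 89, 86, 133, 166, 156, 161, 162, 163]
234 [160, 146, 157, 163, 164, 103, 61, 69, 70, 77, 76, 84, 80, 82, 83, 90, 94, 92, 93, 154, 141, 149, 166, 164]
236 [168, 125, 87, 82, 128, 173, 159, 110, 74, 72, 72, 72, 78, 78, 79, 84, 100, 129, 168, 124, 108, 73, 119, 156]
238 [167, 144, 103, 81, 116, 147, 117, 112, 123, 160, 171, 174, 183, 188, 162, 132, 101, 111, 100, 75, 70, 63, 103, 152]
```

```bash
python3 -c "
from h import *
a=snapshot('top');b=snapshot('scene')
A=rings('top',a,{'spacer':(356,225,396,268)});B=rings('scene',b,{'spacer':(222,272,262,310)})
print(tri(A['spacer'],B['spacer']))
cv2.imwrite('pics/t5.png',np.hstack([cv2.resize(a[210:280,330:430],None,fx=4,fy=4),cv2.resize(b[255:325,190:290],None,fx=4,fy=4)])[:,:,::-1])
"
```

```text
top spacer [377.28 236.97] 81.1 [ 0.539  -0.226   0.0105]
scene spacer [243.49 293.17] 163.3 [ 0.5409 -0.229   0.0105]
(array([ 0.53878958, -0.22699023,  0.00785495]), np.float64(0.0015001149748480854))
```

View pics/t5.png

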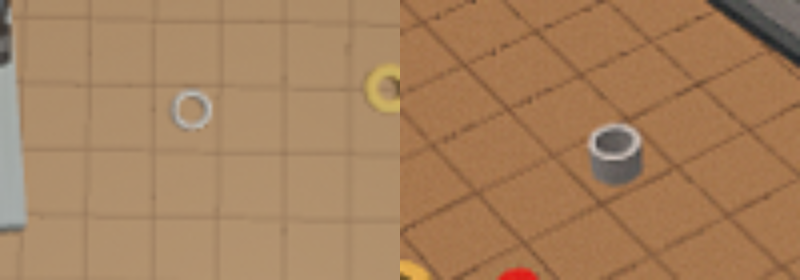

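The spacer was knocked to top (377.3,237.0), still upright; I regrasp it there.

Emit:
apply_moves:
  plan:
    - [-0.0057, 0.0522, 0, 0, 0, 0, -0.3]
    - [-0.0057, 0.0522, 0, 0, 0, 0, -0.3]
    - [-0.0057, 0.0522, 0, 0, 0, 0, -0.3]
    - [-0.0057, 0.0522, 0, 0, 0, 0, -0.3]
    - [0, 0, 0.016, 0, 0, -0.1745, -0.3]
    - [0, 0, 0.016, 0, 0, -0.1745, -0.3]
    - [0, 0, 0.016, 0, 0, -0.1745, -0.3]
    - [0, 0, 0.016, 0, 0, -0.1745, -0.3]

```text
t: 14.38
tcp_pos: [0.5403, -0.2264, 0.0951]
tool_rot: [0.939, 0.345, -0.0, -0.001]
force: [0.0, 0.2, -0.6]
finger_gap: 0.652
gripper_force: 0.0
```

Emit:
apply_moves:
  plan:
    - [0, 0, 0.016, 0, 0, -0.1745, -0.3]
    - [0, 0, 0.016, 0, 0, -0.1745, -0.3]
    - [0, 0, 0.016, 0, 0, -0.1745, -0.3]
    - [0, 0, 0.016, 0, 0, -0.1745, -0.3]
    - [0, 0, 0.016, 0, 0, -0.1745, -0.3]
    - [0, 0, 0, 0, 0, 0, -0.3]
    - [0, 0, 0, 0, 0, 0, -0.3]

```text
t: 15.25
tcp_pos: [0.5407, -0.2265, 0.0163]
tool_rot: [0.708, 0.706, -0.0, -0.0]
force: [-0.5, -0.8, 0.4]
finger_gap: 0.65
gripper_force: 0.0
```

```bash
python3 -c "
from h import *
avg(3); go(.5402,-.2265,.009,1.5708)"
```

```text
avg [ 0.5411 -0.2267  0.0168 -0.3091 -0.0034  0.2274] sd [1.000e-04 0.000e+00 1.000e-04 9.598e-01 2.455e-01 2.512e-01]
tcp [ 0.5411 -0.2267  0.017 ] psi 1.5701 shift(now axes) [ 0.0002 -0.0009  0.008 ] wz -0.0006533942011266447 gap 0.647
 shift in turned axes [ 0.0002 -0.0009  0.008 ] tilt [ 1.1e-03 -7.0e-04 -1.0e+00]
```

Emit:
apply_moves:
  plan:
    - [0, 0, 0.008, 0, 0, 0, -0.3]
    - [0, 0, 0, 0, 0, 0, 0.5]
    - [0, 0, 0, 0, 0, 0, 0.6]
    - [0, 0, 0, 0, 0, 0, 0.6]
    - [0, 0, 0, 0, 0, 0, -0.3]
    - [0, 0, 0, 0, 0, 0, -0.3]
    - [0, 0, 0, 0, 0, 0.1745, -0.3]
    - [0, 0, 0, 0, 0, 0.1745, -0.3]

```text
t: 16.4
tcp_pos: [0.5407, -0.2265, 0.0083]
tool_rot: [0.821, 0.571, 0.0, 0.0]
force: [0.6, 0.5, -0.3]
finger_gap: 0.652
gripper_force: 0.0
```

Emit:
apply_moves:
  plan:
    - [0, 0, 0, 0, 0, 0.1745, -0.3]
    - [0, 0, 0, 0, 0, 0.1745, -0.3]
    - [0, 0, 0, 0, 0, 0.1745, -0.3]
    - [0, 0, 0, 0, 0, 0.1745, -0.3]
    - [0, 0, 0, 0, 0, 0.1745, -0.3]
    - [0, 0, 0, 0, 0, 0.1745, -0.3]
    - [0, 0, 0, 0, 0, 0.1745, -0.3]
    - [0, 0, 0, 0, 0, 0, 0.3]

```text
t: 17.4
tcp_pos: [0.5407, -0.2265, 0.0083]
tool_rot: [1.0, 0.001, 0.0, 0.0]
force: [1.1, -0.3, -0.6]
finger_gap: 0.449
gripper_force: 0.0
```

Emit:
apply_moves:
  plan:
    - [0, 0, 0, 0, 0, 0, 0.6]
    - [0, 0, 0, 0, 0, 0, 0.6]
    - [0, 0, -0.06, 0, 0, 0, 0.6]
    - [0, 0, -0.05, 0, 0, 0, 0.6]
    - [0.0055, -0.0522, 0, 0, 0, 0, 0.6]
    - [0.0055, -0.0522, 0, 0, 0, 0, 0.6]
    - [0.0055, -0.0522, 0, 0, 0, 0, 0.6]
    - [0.0055, -0.0522, 0, 0, 0, 0, 0.6]

```text
t: 18.4
tcp_pos: [0.5625, -0.0161, 0.1182]
tool_rot: [1.0, 0.001, 0.0, 0.0]
force: [0.2, 0.1, -0.3]
finger_gap: 0.327
gripper_force: 39.6
```

Emit:
apply_moves:
  plan:
    - [0, 0, 0, 0, 0, 0, 0.6]
    - [0, 0, 0, 0, 0, 0, 0.6]
    - [0, 0, 0, 0, 0, 0, 0.6]

```text
t: 18.77
tcp_pos: [0.5626, -0.0189, 0.1183]
tool_rot: [1.0, -0.0, 0.0, 0.0]
force: [1.0, -0.0, -0.8]
finger_gap: 0.326
gripper_force: 39.6
```

```bash
python3 -c "
from h import *
avg(3); go(.5632,-.0176,.109,0)"
```

```text
avg [ 0.5625 -0.019   0.1182 -0.1291  0.07   -0.2721] sd [0.000e+00 1.000e-04 0.000e+00 5.386e-01 2.926e-01 2.443e-01]
tcp [ 0.5625 -0.0189  0.1183] psi -0.001 shift(now axes) [ 0.0007 -0.0013  0.0093] wz -0.001010816744837495 gap 0.32
 shift in turned axes [ 0.0007 -0.0013  0.0093] tilt [ 0.e+00 -1.e-04 -1.e+00]
```

Emit:
apply_moves:
  plan:
    - [0.0007, -0.0013, 0.006, 0, 0, 0, 0.6]
    - [0, 0, 0, 0, 0, 0, 0.6]
    - [0, 0, 0.003, 0, 0, 0, 0.6]
    - [0, 0, 0.003, 0, 0, 0, 0.6]
    - [0, 0, 0.003, 0, 0, 0, 0.6]
    - [0, 0, 0.003, 0, 0, 0, 0.6]
    - [0, 0, 0, 0, 0, 0, 0.6]

```text
t: 19.8
tcp_pos: [0.5647, -0.0169, 0.102]
tool_rot: [1.0, 0.001, 0.002, 0.001]
force: [-0.8, -1.0, 10.0]
finger_gap: 0.324
gripper_force: 39.9
```

Emit:
apply_moves:
  plan:
    - [0, 0, -0.006, 0, 0, 0, 0.6]
    - [0, 0, 0, 0, 0, 0, 0.6]
    - [0, 0, 0, 0, 0, 0, 0.6]
    - [0, 0, 0, 0, 0, 0, 0.6]

```text
t: 20.3
tcp_pos: [0.5629, -0.0162, 0.1059]
tool_rot: [1.0, 0.0, -0.0, -0.0]
force: [0.5, 0.2, 0.6]
finger_gap: 0.322
gripper_force: 39.4
```

```bash
python3 -c "
from h import *
avg(4)
b=snapshot('scene')
cv2.imwrite('pics/t6.png',cv2.resize(b[190:260,290:360],None,fx=7,fy=7,interpolation=2)[:,:,::-1])
"
```

```text
avg [ 0.563  -0.0162  0.106  -0.0227  0.1581 -0.2618] sd [0.000e+00 0.000e+00 1.000e-04 1.625e-01 6.090e-01 4.823e-01]
```

View pics/t6.png

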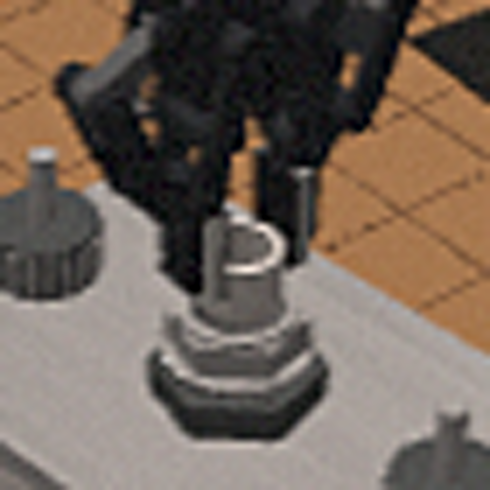

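The spacer stands centred over the rim at crop (240,320); the arm is 1.4 mm short in y, which I correct before lowering.

Emit:
apply_moves:
  plan:
    - [0.0003, 0.0016, 0, 0, 0, 0, 0.6]
    - [0, 0, 0, 0, 0, 0, 0.6]
    - [0, 0, 0.002, 0, 0, 0, 0.6]
    - [0, 0, 0.002, 0, 0, 0, 0.6]
    - [0, 0, 0.002, 0, 0, 0, 0.6]
    - [0, 0, 0, 0, 0, 0, 0.6]

```text
t: 21.3
tcp_pos: [0.5644, -0.0181, 0.1005]
tool_rot: [1.0, 0.0, 0.001, 0.0]
force: [1.6, -0.2, 1.6]
finger_gap: 0.325
gripper_force: 39.7
```

```bash
python3 -c "
from h import *
avg(3)"
```

```text
avg [ 0.5643 -0.0181  0.1005  2.0002  0.2584  0.609 ] sd [0.     0.     0.     0.4897 0.7698 0.4429]
```

Emit:
apply_moves:
  plan:
    - [0, 0, 0.002, 0, 0, 0, 0.6]
    - [0, 0, 0.001, 0, 0, 0, 0.6]
    - [0, 0, 0, 0, 0, 0, 0.6]

```text
t: 21.82
tcp_pos: [0.5643, -0.0181, 0.0975]
tool_rot: [1.0, 0.0, 0.001, 0.0]
force: [4.2, -0.9, 1.1]
finger_gap: 0.328
gripper_force: 39.8
```

```bash
python3 -c "
from h import *
avg(3)"
```

```text
avg [ 0.5642 -0.0181  0.0975  3.8667 -0.4469  1.0853] sd [0.     0.     0.     0.2684 0.7684 0.159 ]
```

Emit:
apply_moves:
  plan:
    - [0.0007, 0, 0, 0, 0, 0, 0.6]
    - [0, 0, 0, 0, 0, 0, 0.6]
    - [0, 0, 0, 0, 0, 0, 0]
    - [0, 0, 0, 0, 0, 0, -0.2]
    - [0, 0, 0, 0, 0, 0, -0.2]
    - [0, 0, -0.04, 0, 0, 0, -0.3]
    - [0, 0, -0.05, 0, 0, 0, -0.3]
    - [0, 0, -0.03, 0, 0, 0, -0.3]

```text
t: 22.98
tcp_pos: [0.5644, -0.0179, 0.2194]
tool_rot: [1.0, 0.0, 0.001, 0.0]
force: [0.3, -0.4, -0.4]
finger_gap: 0.651
gripper_force: 0.0
```

```bash
python3 -c "
from h import *
avg(4)
b=snapshot('scene')
for y in range(228,238): print(y,b[y,312:336].mean(1).astype(int).tolist())
rings('scene',b,{'bush':SB['bush']});rings('top',snapshot('top'),{'bush':TB['bush']})"
```

```text
avg [ 0.5652 -0.0181  0.22    0.5065  0.2281  0.5344] sd [1.1000e-03 2.0000e-04 2.1000e-03 6.5340e-01 2.5980e-01 1.1327e+00]
228 [159, 161, 163, 165, 160, 158, 159, 160, 161, 158, 161, 162, 161, 159, 159, 164, 163, 155, 162, 155, 157, 155, 156, 158]
229 [163, 162, 160, 164, 160, 163, 161, 165, 169, 160, 142, 133, 146, 155, 162, 170, 166, 155, 159, 163, 154, 154, 155, 157]
230 [160, 157, 162, 157, 160, 166, 167, 137, 80, 59, 60, 64, 69, 68, 69, 95, 145, 169, 161, 162, 163, 158, 157, 153]
231 [162, 157, 159, 159, 166, 147, 86, 60, 69, 71, 77, 74, 78, 78, 86, 84, 78, 102, 157, 163, 157, 165, 162, 158]
232 [159, 161, 158, 163, 170, 111, 67, 70, 75, 73, 77, 77, 82, 80, 87, 84, 85, 82, 132, 164, 155, 156, 163, 164]
233 [158, 159, 160, 162, 168, 108, 57, 72, 78, 74, 73, 75, 82, 83, 86, 90, 90, 90, 92, 155, 157, 161, 162, 160]
234 [159, 142, 156, 163, 171, 100, 59, 68, 75, 77, 74, 78, 85, 82, 87, 88, 88, 91, 92, 153, 141, 149, 165, 160]
235 [167, 119, 111, 106, 158, 140, 84, 65, 74, 71, 77, 77, 79, 83, 82, 89, 91, 87, 141, 164, 147, 159, 147, 153]
236 [164, 125, 87, 77, 131, 167, 158, 111, 74, 75, 72, 75, 76, 82, 85, 81, 102, 124, 164, 122, 106, 69, 112, 151]
237 [148, 117, 90, 84, 113, 114, 150, 174, 169, 113, 91, 96, 93, 96, 120, 131, 168, 147, 85, 76, 71, 57, 117, 158]
scene bush [188.16 325.79] 201.2 [ 0.5565 -0.3783  0.013 ]
top bush [426.97 231.53] 112.7 [ 0.5581 -0.3762  0.013 ]
```

Bore profile shows a clean rim with nothing protruding: both plain rings are in. Next the locknut's phase and the spanner positions.

```bash
python3 - <<'E'
from h import *
a=cv2.imread("pics/top0.png")[:,:,::-1]; b=cv2.imread("pics/scene0.png")[:,:,::-1]
th=np.arange(0,2*np.pi,np.pi/90)
def phase(n,im,c,z,r0,r1):
    v=0
    for r in np.linspace(r0,r1,6):
        P=np.c_[c[0]+r*np.cos(th),c[1]+r*np.sin(th),np.full(len(th),z)]; p=proj(n,P).astype(np.float32)
        v=v+cv2.remap(im.mean(2).astype(np.float32),p[:,:1],p[:,1:],cv2.INTER_CUBIC)[:,0]
    v=v/6; F=np.sum(v*np.exp(-6j*th))  # dark at corners -> bright at flats: max at flat directions
    return np.angle(F)/-6, abs(F)/len(th), v
for c in ((.5626,-.0167),(.5616,-.0167),(.5626,-.0177),(.5636,-.0167),(.5626,-.0157)):
    for z in (.073,.066):
        f,A,v=phase("top",a,c,z,.0265,.030); print(c,z,"flat dir mod60",round(f,3),"amp",round(A,2))
print(v[::5].astype(int))
E
```

```text
(0.5626, -0.0167) 0.073 flat dir mod60 0.311 amp 10.05
(0.5626, -0.0167) 0.066 flat dir mod60 0.31 amp 10.28
(0.5616, -0.0167) 0.073 flat dir mod60 0.309 amp 9.98
(0.5616, -0.0167) 0.066 flat dir mod60 0.308 amp 9.5
(0.5626, -0.0177) 0.073 flat dir mod60 0.309 amp 9.53
(0.5626, -0.0177) 0.066 flat dir mod60 0.307 amp 9.48
(0.5636, -0.0167) 0.073 flat dir mod60 0.314 amp 9.07
(0.5636, -0.0167) 0.066 flat dir mod60 0.312 amp 9.92
(0.5626, -0.0157) 0.073 flat dir mod60 0.314 amp 9.33
(0.5626, -0.0157) 0.066 flat dir mod60 0.312 amp 9.8
[144 160 161 147 130 122 155 162 162 154 132 118 145 156 165 160 144 110
 135 151 152 148 122 113 139 146 157 149 130 111 151 161 162 156 137 129]
```

Emit:
apply_moves:
  plan:
    - [-0.0082, -0.0504, 0, 0, 0, 0, 0.15]
    - [-0.0082, -0.0504, 0, 0, 0, 0, 0.15]
    - [-0.0082, -0.0504, 0, 0, 0, 0, 0.15]
    - [-0.0082, -0.0504, 0, 0, 0, 0, 0.15]
    - [-0.0082, -0.0504, 0, 0, 0, 0, 0.15]
    - [-0.0082, -0.0504, 0, 0, 0, 0, 0.15]

```text
t: 24.02
tcp_pos: [0.5133, 0.2857, 0.2153]
tool_rot: [1.0, 0.0, -0.002, 0.001]
force: [-0.2, 0.2, -0.4]
finger_gap: 0.422
gripper_force: 0.0
```

Emit:
apply_moves:
  plan:
    - [0, 0, 0, 0, 0, -0.187, 0.15]
    - [0, 0, 0, 0, 0, -0.187, 0.15]
    - [0, 0, 0, 0, 0, -0.187, 0.15]
    - [0, 0, 0, 0, 0, -0.187, 0.15]
    - [0, 0, 0, 0, 0, -0.187, 0.15]
    - [0, 0, 0, 0, 0, -0.187, 0.15]
    - [0, 0, 0, 0, 0, -0.187, 0.15]
    - [0, 0, 0, 0, 0, -0.187, 0.15]

```text
t: 25.02
tcp_pos: [0.5136, 0.284, 0.2151]
tool_rot: [0.731, 0.683, -0.002, -0.001]
force: [0.7, 0.5, 0.5]
finger_gap: 0.426
gripper_force: 0.0
```

Emit:
apply_moves:
  plan:
    - [0, 0, 0.02, 0, 0, -0.187, 0.15]
    - [0, 0, 0.02, 0, 0, -0.187, 0.15]
    - [0, 0, 0.02, 0, 0, -0.187, 0.15]
    - [0, 0, 0.02, 0, 0, -0.187, 0.15]
    - [0, 0, 0.02, 0, 0, -0.187, 0.15]
    - [0, 0, 0.02, 0, 0, -0.187, 0.15]
    - [0, 0, 0.02, 0, 0, -0.187, 0.15]
    - [0, 0, 0.02, 0, 0, -0.013, 0.15]

```text
t: 26.02
tcp_pos: [0.5133, 0.2839, 0.0548]
tool_rot: [0.16, 0.987, -0.001, -0.002]
force: [0.2, 0.8, 0.2]
finger_gap: 0.425
gripper_force: 0.0
```

```bash
python3 -c "
from h import *
avg(5); go(.515,.2846,.0065,-.136)"
```

```text
avg [ 0.5129  0.2838  0.0548 -0.1958 -0.0335 -0.3332] sd [1.100e-03 4.000e-04 1.600e-03 2.354e-01 3.489e-01 6.709e-01]
tcp [0.5144 0.2843 0.0569] psi 2.8185 shift(now axes) [-0.0005  0.0005  0.0504] wz -0.18707169831066706 gap 0.425
 shift in turned axes [-0.0005  0.0003  0.0504] tilt [-1.1e-03 -4.0e-04 -1.0e+00]
```

Emit:
apply_moves:
  plan:
    - [0, 0, 0, 0, 0, -0.187, 0.15]
    - [0, 0, 0.03, 0, 0, 0, 0.15]
    - [0, 0, 0.018, 0, 0, 0, 0.15]
    - [0, 0, 0, 0, 0, 0, 0.15]
    - [0, 0, 0, 0, 0, 0, 0.15]

```text
t: 26.9
tcp_pos: [0.5152, 0.2846, 0.0098]
tool_rot: [0.068, 0.998, 0.0, 0.0]
force: [-0.5, -0.2, 0.1]
finger_gap: 0.426
gripper_force: 0.0
```

Emit:
apply_moves:
  plan:
    - [0, 0, 0, 0, 0, 0, 0.15]

```text
t: 27.02
tcp_pos: [0.5154, 0.2847, 0.0102]
tool_rot: [0.068, 0.998, 0.0, 0.001]
force: [-0.1, -0.3, -0.8]
finger_gap: 0.426
gripper_force: 0.0
```

```bash
python3 -c "
from h import *
avg(4); go(.515,.2846,.0065,-.136)"
```

```text
avg [ 0.5152  0.2846  0.01   -0.2717 -0.1485  0.287 ] sd [1.000e-04 0.000e+00 1.000e-04 1.778e-01 4.144e-01 1.592e-01]
tcp [0.515  0.2846 0.0098] psi 3.0059 shift(now axes) [0.0001 0.     0.0033] wz 0.00026345037698938256 gap 0.428
 shift in turned axes [0.     0.     0.0033] tilt [ 9.e-04  3.e-04 -1.e+00]
```

Emit:
apply_moves:
  plan:
    - [0, 0, 0.003, 0, 0, 0, 0.15]
    - [0, 0, 0, 0, 0, 0, 0.9]
    - [0, 0, 0, 0, 0, 0, 1]
    - [0, 0, 0, 0, 0, 0, 1]
    - [0, 0, 0, 0, 0, 0, 1]
  force: 100

```text
t: 27.85
tcp_pos: [0.5146, 0.2844, 0.0065]
tool_rot: [0.068, 0.998, -0.0, -0.0]
force: [-0.7, 0.5, 3.4]
finger_gap: 0.121
gripper_force: 98.2
```

```bash
python3 -c "
from h import *
avg(3); go(.515,.2846,.0065,-.136)"
```

```text
avg [ 0.5146  0.2845  0.0065 -0.8235 -0.4054  3.7985] sd [0.     0.     0.     0.2721 0.4047 0.4072]
tcp [0.5147 0.2844 0.0065] psi 3.0059 shift(now axes) [-0.0003  0.0002  0.    ] wz 0.00027110090630966255 gap 0.121
 shift in turned axes [-0.0003  0.0002  0.    ] tilt [-1.e-04 -0.e+00 -1.e+00]
```

Emit:
apply_moves:
  plan:
    - [0, 0, -0.03, 0, 0, 0, 1]
    - [0, 0, -0.06, 0, 0, 0, 1]
    - [0, 0, -0.06, 0, 0, 0, 1]
    - [0, 0, -0.01, 0, 0, 0, 1]
    - [0, 0, 0, 0, 0, 0, 1]

```text
t: 28.62
tcp_pos: [0.5145, 0.2843, 0.1661]
tool_rot: [0.068, 0.998, 0.0, 0.0]
force: [-1.0, -0.7, -2.2]
finger_gap: 0.12
gripper_force: 98.4
```

```bash
python3 -c "
from h import *
avg(3); go(.5637+.062*np.cos(-.737),-.0178+.062*np.sin(-.737),.167,-.737)"
```

```text
avg [ 0.5133  0.2839  0.1642 -0.448   0.2219 -1.7948] sd [2.000e-04 1.000e-04 4.000e-04 2.247e-01 9.350e-02 3.724e-01]
tcp [0.5131 0.2838 0.1638] psi 3.0056 shift(now axes) [-0.1422 -0.3271 -0.0031] wz 0.6010323603039671 gap 0.12
 shift in turned axes [-0.3022 -0.1893 -0.0032] tilt [-0.0049 -0.0016 -1.    ]
```

```bash
python3 -c "
from h import *
a=snapshot('top');b=snapshot('scene')
s=sense();p=s['tcp_pos'];R=3.0056
e=p+np.array([.062*np.cos(R),.062*np.sin(R),.002])
pa=proj('top',[e])[0];pb=proj('scene',[e])[0];print(pa,pb)
f=lambda im,c:cv2.resize(im[int(c[1])-35:int(c[1])+35,int(c[0])-35:int(c[0])+35],None,fx=6,fy=6,interpolation=2)
print(int(pa[0])-35,int(pa[1])-35,int(pb[0])-35,int(pb[1])-35)
cv2.imwrite('pics/t7.png',np.hstack([f(a,pa),f(b,pb)])[:,:,::-1])
np.savez('lift.npz',a=a,b=b)
"
```

```text
[190.68733581 261.80517527] [388.99335734 147.17707417]
155 226 353 112
```

View pics/t7.png

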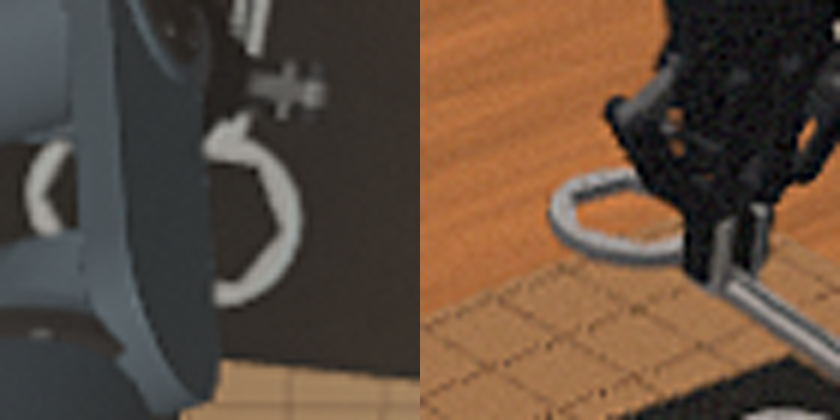

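Eye arc seen at top-crop right edge x≈303, top y≈130, bottom y≈307, i.e. centre near the predicted (214,215). A quick circle fit pins the eye's lead on the TCP.

```bash
python3 - <<'E'
from h import *
d=np.load('lift.npz'); a=d['a']
u=up(a,155,226,225,296).mean(2); m=(u>110).astype(np.uint8)
m[:, :int((193-155)*8)]=0; m[:int((248-226)*8)]=0; m[int(281-226)*8:]=0
cs=max(cv2.findContours(m,cv2.RETR_EXTERNAL,cv2.CHAIN_APPROX_NONE)[0],key=cv2.contourArea)[:,0]
P=(cs+.5)/8-.5+[155,226]; W=onplane("top",P,.169+.002)
from scipy.optimize import least_squares
c0=np.array([.4524,.2925])
r=np.linalg.norm(W[:,:2]-c0,axis=1); k=(r>.034)&(P[:,0]>194)&(P[:,1]>249.5)&(P[:,1]<280.5)
Q=W[k,:2]
for f in (lambda p:np.linalg.norm(Q-p[:2],axis=1)-.0385, lambda p:np.linalg.norm(Q-p[:2],axis=1)-p[2]):
    s=least_squares(f,[*c0,.0385],loss="soft_l1",f_scale=.001); print(s.x.round(4),k.sum(),np.sqrt(np.mean(s.fun**2)))
t=np.array([.5133,.2839]);e=least_squares(lambda p:np.linalg.norm(Q-p[:2],axis=1)-.0385,c0,loss="soft_l1",f_scale=.001).x+[.0012,-.0005]
h=np.array([np.cos(3.0056),np.sin(3.0056)]);print("along",(e-t)@h,"across",(e-t)@[-h[1],h[0]])
E
```

```text
[0.4509 0.2922 0.0385] 240 0.0002699597551902967
[0.4509 0.2913 0.0377] 240 0.00019667854333980017
along 0.0616551166316379 across 0.0005335376590719141
```

Emit:
apply_moves:
  plan:
    - [0, 0, 0, 0, 0, 0.15, 1]
    - [0, 0, 0, 0, 0, 0.15, 1]
    - [0, 0, 0, 0, 0, 0.15, 1]
    - [0, 0, 0, 0, 0, 0.15, 1]
    - [-0.05, -0.031, 0, 0, 0, 0, 1]
    - [-0.05, -0.031, 0, 0, 0, 0, 1]
    - [-0.05, -0.031, 0, 0, 0, 0, 1]
    - [-0.05, -0.031, 0, 0, 0, 0, 1]

```text
t: 29.88
tcp_pos: [0.5796, 0.0566, 0.165]
tool_rot: [0.36, 0.933, -0.0, -0.001]
force: [1.2, 0.7, -1.8]
finger_gap: 0.119
gripper_force: 98.4
```

Emit:
apply_moves:
  plan:
    - [-0.05, -0.031, 0, 0, 0, 0, 1]
    - [-0.05, -0.033, 0, 0, 0, 0, 1]
    - [0, 0, 0.03, 0, 0, 0, 1]
    - [0, 0, 0.02, 0, 0, 0, 1]
    - [0, 0, 0, 0, 0, 0, 1]
    - [0, 0, 0, 0, 0, 0, 1]

```text
t: 30.62
tcp_pos: [0.6112, -0.0561, 0.1162]
tool_rot: [0.36, 0.933, 0.0, -0.0]
force: [0.6, -0.6, -2.2]
finger_gap: 0.117
gripper_force: 98.4
```

```bash
python3 -c "
from h import *
avg(4); go(.5637+.0617*np.cos(-.737),-.0178+.0617*np.sin(-.737),.1,-.737)"
```

```text
avg [ 0.6116 -0.0561  0.1171 -0.0997 -0.4449 -1.5615] sd [1.000e-04 0.000e+00 2.000e-04 8.052e-01 8.220e-02 2.374e-01]
tcp [ 0.6116 -0.0561  0.1173] psi 2.4063 shift(now axes) [-0.0004 -0.0038  0.0173] wz 0.001730918926183822 gap 0.113
 shift in turned axes [-0.0005 -0.0038  0.0173] tilt [ 1.8e-03 -5.0e-04 -1.0e+00]
```

Emit:
apply_moves:
  plan:
    - [-0.0004, -0.0038, 0, 0, 0, 0, 1]
    - [0, 0, 0.01, 0, 0, 0, 1]
    - [0, 0, 0.008, 0, 0, 0, 1]
    - [0, 0, 0, 0, 0, 0, 1]
    - [0, 0, 0, 0, 0, 0, 1]

```text
t: 31.45
tcp_pos: [0.6087, -0.0593, 0.098]
tool_rot: [0.36, 0.933, 0.0, -0.0]
force: [0.1, 0.1, -0.9]
finger_gap: 0.118
gripper_force: 98.5
```

```bash
python3 -c "
from h import *
avg(4); go(.5637+.0617*np.cos(-.737),-.0178+.0617*np.sin(-.737),.08,-.737)"
```

```text
avg [ 0.6089 -0.0594  0.0984 -0.3551 -0.4788 -1.8541] sd [0.000e+00 0.000e+00 1.000e-04 6.126e-01 2.605e-01 3.798e-01]
tcp [ 0.6089 -0.0594  0.0986] psi 2.4058 shift(now axes) [-0.0002  0.0004  0.0186] wz 0.0012353491946237583 gap 0.115
 shift in turned axes [-0.0002  0.0004  0.0186] tilt [ 5.e-04 -2.e-04 -1.e+00]
```

Now down past shoulder to the nut, in steps.

Emit:
apply_moves:
  plan:
    - [-0.0002, 0.0004, 0.006, 0, 0, 0, 1]
    - [0, 0, 0.006, 0, 0, 0, 1]
    - [0, 0, 0.004, 0, 0, 0, 1]
    - [0, 0, 0, 0, 0, 0, 1]
    - [0, 0, 0, 0, 0, 0, 1]

```text
t: 32.28
tcp_pos: [0.6091, -0.0592, 0.0822]
tool_rot: [0.36, 0.933, -0.0, -0.0]
force: [-0.8, -0.4, -2.5]
finger_gap: 0.115
gripper_force: 98.5
```

Emit:
apply_moves:
  plan:
    - [0, 0, 0.003, 0, 0, 0, 1]
    - [0, 0, 0.003, 0, 0, 0, 1]
    - [0, 0, 0, 0, 0, 0, 1]
    - [0, 0, 0, 0, 0, 0, 1]

```text
t: 32.78
tcp_pos: [0.6091, -0.0592, 0.0763]
tool_rot: [0.36, 0.933, -0.0, -0.0]
force: [0.8, 0.7, -3.2]
finger_gap: 0.119
gripper_force: 98.4
```

```bash
python3 -c "
from h import *
avg(4); go(.5637+.0617*np.cos(-.737),-.0178+.0617*np.sin(-.737),.065,-.737)"
```

```text
avg [ 0.6091 -0.0592  0.0763  0.2012  0.1245 -1.7488] sd [0.     0.     0.     0.616  0.3907 0.5147]
tcp [ 0.6091 -0.0592  0.0764] psi 2.4058 shift(now axes) [-0.0002  0.0001  0.0114] wz 0.0012298918461857156 gap 0.123
 shift in turned axes [-0.0002  0.0001  0.0114] tilt [ 1.e-04 -0.e+00 -1.e+00]
```

Emit:
apply_moves:
  plan:
    - [0, 0, 0.003, 0, 0, 0, 1]
    - [0, 0, 0.002, 0, 0, 0, 1]
    - [0, 0, 0, 0, 0, 0, 1]
    - [0, 0, 0, 0, 0, 0, 1]

```text
t: 33.48
tcp_pos: [0.6091, -0.0592, 0.0712]
tool_rot: [0.36, 0.933, -0.0, -0.0]
force: [0.3, 0.3, -2.7]
finger_gap: 0.117
gripper_force: 98.5
```

```bash
python3 -c "
from h import *
avg(4);print(sense()['ft_torque'])"
```

```text
avg [ 0.6091 -0.0592  0.0713  0.374   0.364  -1.4767] sd [0.     0.     0.     0.087  0.4318 0.2071]
[-0.01340921 -0.07431915  0.00121872]
```

Emit:
apply_moves:
  plan:
    - [0, 0, 0.003, 0, 0, 0, 1]
    - [0, 0, 0.003, 0, 0, 0, 1]
    - [0, 0, 0.002, 0, 0, 0, 1]
    - [0, 0, 0, 0, 0, 0, 1]
    - [0, 0, 0, 0, 0, 0, 1]

```text
t: 34.3
tcp_pos: [0.6091, -0.0592, 0.0632]
tool_rot: [0.36, 0.933, -0.0, -0.0]
force: [-0.0, -0.2, -2.3]
finger_gap: 0.123
gripper_force: 98.5
```

```bash
python3 -c "
from h import *
avg(4);print(sense()['ft_torque'])"
```

```text
avg [ 0.6091 -0.0592  0.0634  0.9371 -0.1763 -2.1121] sd [0.     0.     0.     0.6748 0.3091 0.5045]
[-0.01020495  0.01100743 -0.01705433]
```

Emit:
apply_moves:
  plan:
    - [0, 0, 0.001, 0, 0, 0, 1]
    - [0, 0, 0, 0, 0, 0, 0.4]
    - [0, 0, 0, 0, 0, 0, 0.2]
    - [0, 0, 0, 0, 0, 0, 0.2]
    - [0, 0, -0.05, 0, 0, 0, 0.2]
    - [0, 0, -0.06, 0, 0, 0, 0.2]
    - [0, 0, -0.05, 0, 0, 0, 0.2]
    - [0, 0, 0, 0, 0, -0.157, 0.2]

```text
t: 35.5
tcp_pos: [0.6122, -0.06, 0.2279]
tool_rot: [0.283, 0.959, 0.0, 0.006]
force: [0.1, -0.9, -1.5]
finger_gap: 0.401
gripper_force: 0.0
```

Emit:
apply_moves:
  plan:
    - [0, 0, 0, 0, 0, -0.15, 0.2]
    - [0, 0, 0, 0, 0, -0.15, 0.2]
    - [0, 0, 0, 0, 0, -0.15, 0.2]
    - [0, 0, 0, 0, 0, -0.15, 0.2]
    - [0.0091, 0.0582, 0, 0, 0, 0, 0.2]
    - [0.0091, 0.0582, 0, 0, 0, 0, 0.2]
    - [0.0091, 0.0582, 0, 0, 0, 0, 0.2]
    - [0.0091, 0.0582, 0, 0, 0, 0, 0.2]

```text
t: 36.5
tcp_pos: [0.5673, 0.1744, 0.2225]
tool_rot: [-0.01, 1.0, 0.0, 0.0]
force: [0.3, -0.1, 0.4]
finger_gap: 0.398
gripper_force: 0.0
```

Emit:
apply_moves:
  plan:
    - [0.0091, 0.0582, 0, 0, 0, 0, 0.2]
    - [0.0091, 0.0582, 0, 0, 0, 0, 0.2]
    - [0.0091, 0.0582, 0, 0, 0, 0, 0.2]
    - [0.0091, 0.0582, 0, 0, 0, 0, 0.2]
    - [0, 0, 0.06, 0, 0, 0, 0.2]
    - [0, 0, 0.06, 0, 0, 0, 0.2]
    - [0, 0, 0.05, 0, 0, 0, 0.2]
    - [0, 0, 0, 0, 0, 0, 0.2]

```text
t: 37.5
tcp_pos: [0.5229, 0.4029, 0.0478]
tool_rot: [-0.011, 1.0, -0.002, -0.005]
force: [0.1, -0.3, 0.4]
finger_gap: 0.401
gripper_force: 0.0
```

```bash
python3 - <<'E'
from h import *
avg(4); go(.5274,.4046,.007,.0191)
b=snapshot("scene"); cv2.imwrite("pics/t8.png",cv2.resize(b[200:300,270:390],None,fx=6,fy=6,interpolation=2)[:,:,::-1])
E
```

```text
avg [0.5273 0.4052 0.0535 0.1723 0.0094 0.584 ] sd [0.0012 0.0006 0.0017 0.4021 0.3688 0.5291]
tcp [0.5286 0.4058 0.0554] psi -3.1205 shift(now axes) [ 0.0014 -0.0013  0.0483] wz 0.0019760161254511743 gap 0.4
 shift in turned axes [ 0.0012 -0.0012  0.0484] tilt [ 0.005   0.0027 -1.    ]
```

View pics/t8.png

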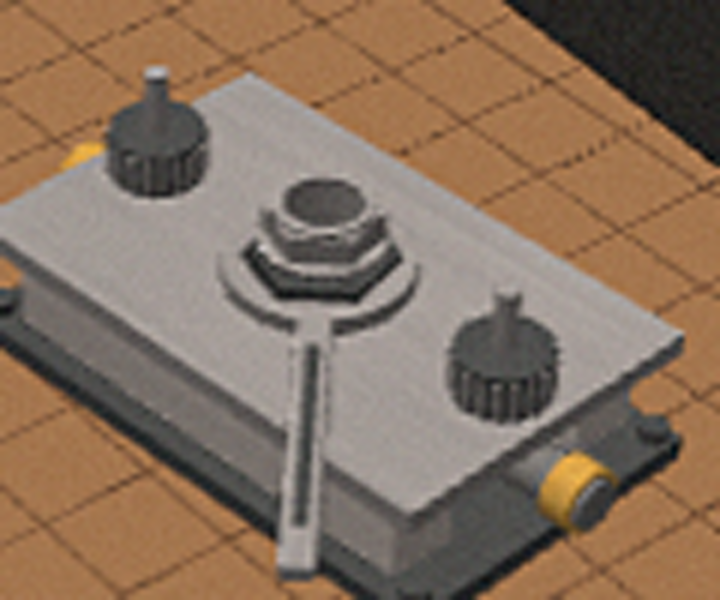

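The large spanner lies flat on the clamp plate around the locknut (crop eye ≈ (318,268)). On to the small spanner.

Emit:
apply_moves:
  plan:
    - [0, 0, 0.03, 0, 0, 0, 0.2]
    - [0, 0, 0.015, 0, 0, 0, 0.2]
    - [0, 0, 0, 0, 0, 0, 0.2]
    - [0, 0, 0, 0, 0, 0, 0.2]

```text
t: 38.25
tcp_pos: [0.5272, 0.4051, 0.0084]
tool_rot: [-0.011, 1.0, 0.0, 0.001]
force: [0.7, -0.1, 0.4]
finger_gap: 0.4
gripper_force: 0.0
```

```bash
python3 - <<'E'
from h import *
avg(4); go(.5274,.4046,.007,.0191)
E
```

```text
avg [ 0.5271  0.4051  0.0083  0.1827 -0.066   0.3474] sd [1.000e-04 1.000e-04 1.000e-04 1.982e-01 2.456e-01 4.165e-01]
tcp [0.527  0.4051 0.0082] psi -3.1204 shift(now axes) [-0.0004 -0.0005  0.0012] wz 0.0021322097103260162 gap 0.4
 shift in turned axes [-0.0004 -0.0005  0.0012] tilt [ 1.3e-03  7.0e-04 -1.0e+00]
```

Emit:
apply_moves:
  plan:
    - [0, 0, 0.0012, 0, 0, 0, 0.2]
    - [0, 0, 0, 0, 0, 0, 0.9]
    - [0, 0, 0, 0, 0, 0, 1]
    - [0, 0, 0, 0, 0, 0, 1]
    - [0, 0, 0, 0, 0, 0, 1]

```text
t: 39.08
tcp_pos: [0.5265, 0.4049, 0.0065]
tool_rot: [-0.011, 1.0, 0.0, 0.0]
force: [-0.2, -1.0, 4.0]
finger_gap: 0.118
gripper_force: 98.4
```

Emit:
apply_moves:
  plan:
    - [0, 0, -0.03, 0, 0, 0, 1]
    - [0, 0, -0.06, 0, 0, 0, 1]
    - [0, 0, -0.06, 0, 0, 0, 1]
    - [0, 0, -0.01, 0, 0, 0, 1]
    - [0, 0, 0, 0, 0, 0, 1]
    - [0, 0, 0, 0, 0, 0, 1]
    - [0, 0, 0, 0, 0, 0, 1]

```text
t: 39.95
tcp_pos: [0.5253, 0.4041, 0.1636]
tool_rot: [-0.011, 1.0, -0.001, -0.002]
force: [-0.6, 0.1, -1.4]
finger_gap: 0.119
gripper_force: 98.2
```

```bash
python3 - <<'E'
from h import *
from scipy.optimize import least_squares
p=avg(4); a=snapshot("top"); s=sense(); h=np.array([np.cos(3.1628),np.sin(3.1628)]); c0=p[:2]+.062*h-[.0012,-.0005]
z=p[2]+.007; px=proj("top",[[*c0,z]])[0]; print("pred px",px)
x0,y0=int(px[0])-22,int(px[1])-22; u=up(a,x0,y0,x0+44,y0+44).mean(2); m=(u>110).astype(np.uint8)
best=[]
for cs in cv2.findContours(m,cv2.RETR_LIST,cv2.CHAIN_APPROX_NONE)[0]:
    P=(cs[:,0]+.5)/8-.5+[x0,y0]; inn=np.all((cs[:,0]>3)&(cs[:,0]<348),axis=1); best.append(onplane("top",P[inn],z)[:,:2])
W=np.vstack(best); r=np.linalg.norm(W-c0,axis=1); ang=np.arctan2(*(W-c0).T[::-1]); k=(r>.0285)&(r<.0375)&(np.cos(ang)<.75); Q=W[k]
s=least_squares(lambda q:np.linalg.norm(Q-q,axis=1)-.033,c0,loss="soft_l1",f_scale=.0005); e=s.x+[.0012,-.0005]
print(k.sum(),np.histogram(ang[k],12,(-np.pi,np.pi))[0],"along",(e-p[:2])@h,"across",(e-p[:2])@[-h[1],h[0]])
cv2.imwrite("pics/t9.png",cv2.resize(a[y0-10:y0+54,x0-10:x0+54],None,fx=7,fy=7,interpolation=2)[:,:,::-1])
go(.5637+.062*np.cos(.265),-.0178+.062*np.sin(.265),.167,.265)
E
```

```text
avg [ 0.5259  0.4044  0.1646 -0.1149 -0.2591 -1.5038] sd [2.000e-04 1.000e-04 4.000e-04 8.902e-01 6.408e-01 4.640e-01]
pred px [149.76825554 256.9082506 ]
371 [47 41 49 49 27  0  0 43 34  0 25 56] along 0.06068174581894927 across 0.0002647273587717477
tcp [0.5263 0.4047 0.1654] psi -3.1203 shift(now axes) [-0.0886 -0.4082 -0.0015] wz -0.24375551778475835 gap 0.123
 shift in turned axes [ 0.0125 -0.4175 -0.0016] tilt [-1.e-03 -5.e-04 -1.e+00]
```

Emit:
apply_moves:
  plan:
    - [0, 0, 0, 0, 0, -0.122, 1]
    - [0, 0, 0, 0, 0, -0.122, 1]
    - [0.0019, -0.0596, 0, 0, 0, 0, 1]
    - [0.0019, -0.0596, 0, 0, 0, 0, 1]
    - [0.0019, -0.0596, 0, 0, 0, 0, 1]
    - [0.0019, -0.0596, 0, 0, 0, 0, 1]
    - [0.0019, -0.0596, 0, 0, 0, 0, 1]
    - [0.0019, -0.0596, 0, 0, 0, 0, 1]

```text
t: 41.2
tcp_pos: [0.6097, 0.0547, 0.1663]
tool_rot: [-0.132, 0.991, -0.0, 0.0]
force: [1.0, 0.8, -1.2]
finger_gap: 0.114
gripper_force: 98.3
```

Emit:
apply_moves:
  plan:
    - [0.002, -0.0596, 0, 0, 0, 0, 1]
    - [0, 0, 0.03, 0, 0, 0, 1]
    - [0, 0, 0.01, 0, 0, 0, 1]
    - [0, 0, 0, 0, 0, 0, 1]
    - [0, 0, 0, 0, 0, 0, 1]
    - [0, 0, 0, 0, 0, 0, 1]

```text
t: 41.95
tcp_pos: [0.6235, -0.0007, 0.1272]
tool_rot: [-0.133, 0.991, -0.0, 0.001]
force: [-0.4, -0.8, -1.6]
finger_gap: 0.113
gripper_force: 98.4
```

```bash
python3 - <<'E'
from h import *
p=avg(4); go(.5637+.061*np.cos(.265),-.0178+.061*np.sin(.265),.1,.265)
E
```

```text
avg [ 6.2320e-01 -9.0000e-04  1.2680e-01  3.0270e-01  5.7200e-02 -1.5663e+00] sd [1.000e-04 1.000e-04 2.000e-04 4.816e-01 6.533e-01 4.976e-01]
tcp [ 0.6231 -0.0011  0.1266] psi -2.8759 shift(now axes) [ 0.0007 -0.0006  0.0266] wz 0.0007070678975837907 gap 0.117
 shift in turned axes [ 0.0007 -0.0006  0.0266] tilt [ 8.e-04 -2.e-04 -1.e+00]
```

Emit:
apply_moves:
  plan:
    - [0.0007, -0.0006, 0.012, 0, 0, 0, 1]
    - [0, 0, 0.011, 0, 0, 0, 1]
    - [0, 0, 0, 0, 0, 0, 1]
    - [0, 0, 0, 0, 0, 0, 1]

```text
t: 42.65
tcp_pos: [0.6223, -0.0022, 0.1027]
tool_rot: [-0.132, 0.991, 0.0, -0.0]
force: [-0.8, 0.1, -0.7]
finger_gap: 0.12
gripper_force: 98.4
```

```bash
python3 - <<'E'
from h import *
p=avg(4); go(.5637+.061*np.cos(.265),-.0178+.061*np.sin(.265),.1,.265)
E
```

```text
avg [ 0.6226 -0.0022  0.1033  0.0627 -0.338  -1.4771] sd [0.000e+00 0.000e+00 1.000e-04 1.817e-01 3.949e-01 4.301e-01]
tcp [ 0.6226 -0.0022  0.1034] psi -2.8764 shift(now axes) [-0.      0.0004  0.0034] wz 0.00017810589819866607 gap 0.117
 shift in turned axes [-0.      0.0004  0.0034] tilt [ 7.e-04 -1.e-04 -1.e+00]
```

Emit:
apply_moves:
  plan:
    - [0, 0.0004, 0.003, 0, 0, 0, 1]
    - [0, 0, 0.003, 0, 0, 0, 1]
    - [0, 0, 0.002, 0, 0, 0, 1]
    - [0, 0, 0, 0, 0, 0, 1]
    - [0, 0, 0, 0, 0, 0, 1]

```text
t: 43.48
tcp_pos: [0.6222, -0.0017, 0.0951]
tool_rot: [-0.132, 0.991, 0.0, -0.0]
force: [-0.4, 0.0, -0.2]
finger_gap: 0.12
gripper_force: 98.4
```

Emit:
apply_moves:
  plan:
    - [0, 0, 0.002, 0, 0, 0, 1]
    - [0, 0, 0.002, 0, 0, 0, 1]
    - [0, 0, 0, 0, 0, 0, 1]
    - [0, 0, 0, 0, 0, 0, 1]

```text
t: 43.98
tcp_pos: [0.6222, -0.0017, 0.0911]
tool_rot: [-0.132, 0.991, 0.0, -0.0]
force: [0.7, -0.3, -2.3]
finger_gap: 0.118
gripper_force: 98.4
```

```bash
python3 - <<'E'
from h import *
p=avg(4); print(sense()['ft_torque'])
E
```

```text
avg [ 0.6222 -0.0017  0.0911 -0.1161 -0.1911 -1.105 ] sd [0.     0.     0.     0.3491 0.3969 0.6092]
[ 0.01698605  0.00436325 -0.04116425]
```

Emit:
apply_moves:
  plan:
    - [0, 0, 0.003, 0, 0, 0, 1]
    - [0, 0, 0.002, 0, 0, 0, 1]
    - [0, 0, 0.0015, 0, 0, 0, 1]
    - [0, 0, 0, 0, 0, 0, 1]
    - [0, 0, 0, 0, 0, 0, 1]

```text
t: 44.8
tcp_pos: [0.6222, -0.0018, 0.0846]
tool_rot: [-0.132, 0.991, 0.0, -0.0]
force: [0.2, -0.2, -1.7]
finger_gap: 0.117
gripper_force: 98.4
```

```bash
python3 - <<'E'
from h import *
p=avg(4); print(sense()['ft_torque'])
E
```

```text
avg [ 0.6222 -0.0017  0.0846  0.076   0.0305 -1.1236] sd [0.     0.     0.     0.1618 0.5584 0.1967]
[0.03957967 0.04602055 0.01153823]
```

Emit:
apply_moves:
  plan:
    - [0, 0, 0.001, 0, 0, 0, 1]
    - [0, 0, 0, 0, 0, 0, 0.4]
    - [0, 0, 0, 0, 0, 0, 0.2]
    - [0, 0, 0, 0, 0, 0, 0.2]
    - [0, 0, -0.03, 0, 0, 0, 0.2]
    - [0, 0, -0.06, 0, 0, 0, 0.2]
    - [0, 0, -0.02, 0, 0, 0.167, 0.2]
    - [0, 0, 0, 0, 0, 0.167, 0.2]

```text
t: 46.0
tcp_pos: [0.6239, -0.002, 0.1967]
tool_rot: [0.037, 0.999, -0.0, 0.003]
force: [0.1, 0.5, -0.5]
finger_gap: 0.4
gripper_force: 0.0
```

Emit:
apply_moves:
  plan:
    - [0, 0, 0, 0, 0, 0.167, 0.2]
    - [0, 0, 0, 0, 0, 0.167, 0.2]
    - [0, 0, 0, 0, 0, 0.167, 0.2]
    - [0, 0, 0, 0, 0, 0.168, 0.2]
    - [0, 0, 0, 0, 0, 0, 0.2]
    - [0, 0, 0, 0, 0, 0, 0.2]

```text
t: 46.75
tcp_pos: [0.6222, -0.0017, 0.1937]
tool_rot: [0.359, 0.933, 0.0, 0.0]
force: [0.5, 0.4, 0.1]
finger_gap: 0.4
gripper_force: 0.0
```

```bash
python3 - <<'E'
from h import *
p=avg(4); go(.5637+.085*np.cos(-.737),-.0178+.085*np.sin(-.737),.0625,-.737)
b=snapshot("scene"); cv2.imwrite("pics/t10.png",cv2.resize(b[190:300,270:390],None,fx=5,fy=5,interpolation=2)[:,:,::-1])
E
```

```text
avg [ 0.6223 -0.0017  0.1936 -0.0196  0.0536  0.0023] sd [0.     0.     0.     0.3089 0.3472 0.7664]
tcp [ 0.6223 -0.0017  0.1936] psi 2.4047 shift(now axes) [-0.0524 -0.0513  0.1311] wz 8.897532023866006e-05 gap 0.399
 shift in turned axes [-0.0524 -0.0513  0.1311] tilt [ 1.e-04  0.e+00 -1.e+00]
```

View pics/t10.png

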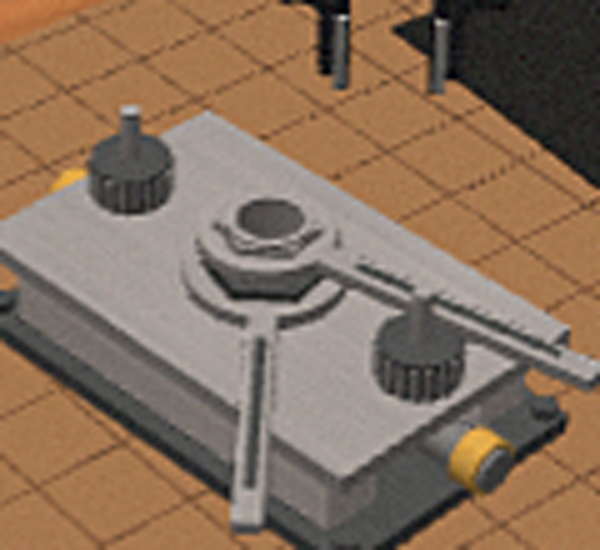

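Both spanners are fitted, the small handle on the far hand nut behind the stud at crop (420,300). Now grip the large handle.

Emit:
apply_moves:
  plan:
    - [-0.0262, -0.0257, 0, 0, 0, 0, 0.2]
    - [-0.0262, -0.0257, 0, 0, 0, 0, 0.2]
    - [0, 0, 0.05, 0, 0, 0, 0.2]
    - [0, 0, 0.05, 0, 0, 0, 0.2]
    - [0, 0, 0.023, 0, 0, 0, 0.2]
    - [0, 0, 0, 0, 0, 0, 0.2]
    - [0, 0, 0, 0, 0, 0, 0.2]

```text
t: 47.88
tcp_pos: [0.6275, -0.0753, 0.0717]
tool_rot: [0.36, 0.933, 0.0, 0.001]
force: [0.2, -0.9, -0.7]
finger_gap: 0.401
gripper_force: 0.0
```

```bash
python3 - <<'E'
from h import *
p=avg(4); go(.5637+.085*np.cos(-.737),-.0178+.085*np.sin(-.737),.063,-.737)
E
```

```text
avg [ 0.6276 -0.0753  0.0723  0.0848  0.1767 -0.0464] sd [1.000e-04 0.000e+00 1.000e-04 3.578e-01 1.243e-01 2.903e-01]
tcp [ 0.6274 -0.0752  0.0722] psi 2.4039 shift(now axes) [ 0.0008 -0.0003  0.0092] wz -0.0006465279781795452 gap 0.4
 shift in turned axes [ 0.0008 -0.0003  0.0092] tilt [ 2.7e-03 -8.0e-04 -1.0e+00]
```

Emit:
apply_moves:
  plan:
    - [0.0008, -0.0003, 0.009, 0, 0, 0, 0.2]
    - [0, 0, 0, 0, 0, 0, 0.9]
    - [0, 0, 0, 0, 0, 0, 1]
    - [0, 0, 0, 0, 0, 0, 1]
    - [0, 0, 0, 0, 0, 0, 1]

```text
t: 48.7
tcp_pos: [0.6253, -0.0745, 0.0615]
tool_rot: [0.361, 0.933, 0.0, -0.0]
force: [-1.3, 0.5, 0.1]
finger_gap: 0.121
gripper_force: 98.2
```

Emit:
apply_moves:
  plan:
    - [0.0002, -0.0043, 0, 0, 0, 0.05, 1]
    - [0.0002, -0.0043, 0, 0, 0, 0.05, 1]
    - [0.0002, -0.0043, 0, 0, 0, 0.05, 1]
    - [0.0002, -0.0043, 0, 0, 0, 0.05, 1]
    - [0.0002, -0.0043, 0, 0, 0, 0.05, 1]
    - [0.0002, -0.0043, 0, 0, 0, 0.05, 1]

```text
t: 49.45
tcp_pos: [0.6066, -0.0892, 0.0615]
tool_rot: [0.497, 0.868, 0.002, 0.001]
force: [4.0, 6.0, -1.5]
finger_gap: 0.121
gripper_force: 98.0
```

```bash
cat >> h.py <<'E'
def turn(c=(.5637,-.0178)):
    p=avg(3); s=sense(); d=p[:2]-c; th=np.arctan2(d[1],d[0]); f=p[3:5]
    print("theta",th.round(3),"r",np.hypot(*d).round(4),"F tang cw-resist",(f@[-np.sin(th),np.cos(th)]).round(2),"F radial",(f@[np.cos(th),np.sin(th)]).round(2),"tq",s["ft_torque"].round(2)); go(*p[:3],th)
E
python3 -c "
from h import *
turn()"
```

```text
avg [ 0.6064 -0.0892  0.0615  2.5626  4.6193 -2.2135] sd [0.     0.     0.     0.6918 0.1483 0.1031]
theta -1.031 r 0.0832 F tang cw-resist 4.57 F radial -2.65 tq [ 0.8  -0.36 -0.05]
tcp [ 0.6065 -0.0892  0.0615] psi 2.1023 shift(now axes) [-0. -0. -0.] wz -0.007843351215057748 gap 0.12
 shift in turned axes [-0. -0. -0.] tilt [ 0.0026  0.0021 -1.    ]
```

Emit:
apply_moves:
  plan:
    - [0.0001, -0.0042, 0, 0, 0, 0.05, 1]
    - [0.0001, -0.0042, 0, 0, 0, 0.05, 1]
    - [0.0001, -0.0042, 0, 0, 0, 0.05, 1]
    - [0.0001, -0.0042, 0, 0, 0, 0.05, 1]
    - [0.0001, -0.0042, 0, 0, 0, 0.05, 1]
    - [0.0001, -0.0042, 0, 0, 0, 0.05, 1]

```text
t: 50.35
tcp_pos: [0.584, -0.0982, 0.0616]
tool_rot: [0.621, 0.784, 0.002, 0.001]
force: [4.0, 7.5, -2.7]
finger_gap: 0.123
gripper_force: 98.1
```

```bash
python3 -c "
from h import *
turn()
b=snapshot('scene');a=snapshot('top'); cv2.imwrite('pics/t11.png',np.hstack([cv2.resize(b[190:300,280:390],None,fx=3.6,fy=3.6,interpolation=2),cv2.resize(a[170:280,255:365],None,fx=3.6,fy=3.6,interpolation=2)])[:,:,::-1])"
```

```text
avg [ 0.5836 -0.0983  0.0616  3.5225  6.0727 -2.7942] sd [0.     0.     0.     0.4756 0.2775 0.2604]
theta -1.328 r 0.0829 F tang cw-resist 4.88 F radial -5.05 tq [ 1.   -0.6  -0.02]
tcp [ 0.5837 -0.0983  0.0616] psi 1.8023 shift(now axes) [-0. -0. -0.] wz -0.011139199229480923 gap 0.122
 shift in turned axes [-0. -0. -0.] tilt [ 0.0035  0.0022 -1.    ]
```

View pics/t11.png

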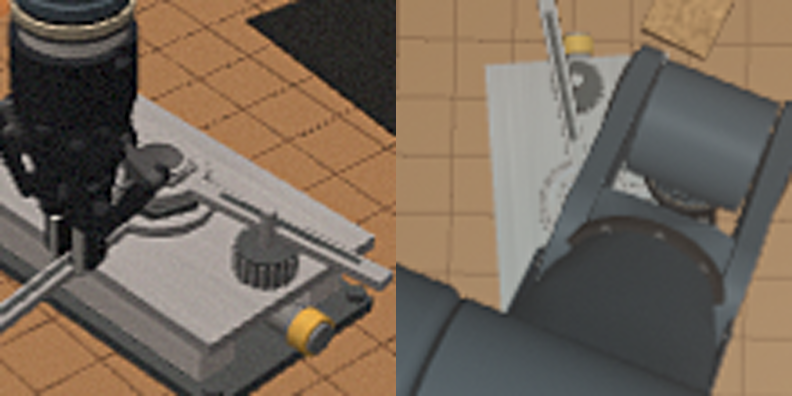

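The small handle lies against the far stud (crop (270,235)) and the large one has swung about 0.6 rad; continuing.

Emit:
apply_moves:
  plan:
    - [0.0003, -0.0042, 0, 0, 0, 0.05, 1]
    - [0.0003, -0.0042, 0, 0, 0, 0.05, 1]
    - [0.0003, -0.0042, 0, 0, 0, 0.05, 1]
    - [0, 0, 0, 0, 0, 0, 1]

```text
t: 51.1
tcp_pos: [0.5715, -0.1002, 0.0617]
tool_rot: [0.678, 0.735, 0.002, 0.001]
force: [3.4, 5.0, -3.3]
finger_gap: 0.12
gripper_force: 98.1
```

```bash
python3 -c "
from h import *
turn()"
```

```text
avg [ 0.5715 -0.1002  0.0616  4.5131  5.1043 -2.962 ] sd [0.     0.     0.     0.6157 0.2529 0.2107]
theta -1.476 r 0.0828 F tang cw-resist 4.98 F radial -4.65 tq [ 0.92 -0.69  0.  ]
tcp [ 0.5716 -0.1002  0.0616] psi 1.6527 shift(now axes) [ 0. -0. -0.] wz -0.012998034090667687 gap 0.121
 shift in turned axes [ 0. -0. -0.] tilt [ 0.0043  0.0013 -1.    ]
```

Emit:
apply_moves:
  plan:
    - [0.0003, -0.0042, 0, 0, 0, 0.05, 1]
    - [0.0003, -0.0042, 0, 0, 0, 0.05, 1]
    - [0, 0, 0, 0, 0, 0, 1]

```text
t: 51.62
tcp_pos: [0.5634, -0.1004, 0.0617]
tool_rot: [0.713, 0.701, 0.002, 0.002]
force: [4.9, 5.3, -4.0]
finger_gap: 0.119
gripper_force: 98.1
```

```bash
python3 -c "
from h import *
turn()"
```

```text
avg [ 0.5634 -0.1004  0.0617  4.2274  4.6832 -3.2659] sd [0.     0.     0.     0.1972 0.1426 0.592 ]
theta -1.575 r 0.0826 F tang cw-resist 4.21 F radial -4.7 tq [ 0.77 -0.69  0.03]
tcp [ 0.5634 -0.1005  0.0617] psi 1.5531 shift(now axes) [ 0. -0.  0.] wz -0.014017335107627815 gap 0.127
 shift in turned axes [ 0. -0.  0.] tilt [ 4.9e-03  6.0e-04 -1.0e+00]
```

Emit:
apply_moves:
  plan:
    - [0.0003, -0.0042, 0, 0, 0, 0.05, 1]
    - [0, 0, 0, 0, 0, 0, 1]

```text
t: 52.02
tcp_pos: [0.5594, -0.1003, 0.0617]
tool_rot: [0.731, 0.683, 0.002, 0.002]
force: [4.6, 4.4, -3.2]
finger_gap: 0.122
gripper_force: 98.1
```

```bash
python3 -c "
from h import *
turn()"
```

```text
avg [ 0.5594 -0.1003  0.0617  4.5994  4.5984 -3.546 ] sd [0.     0.     0.     0.3222 0.1312 0.4613]
theta -1.623 r 0.0826 F tang cw-resist 4.35 F radial -4.83 tq [ 0.71 -0.73  0.07]
tcp [ 0.5594 -0.1003  0.0617] psi 1.5033 shift(now axes) [-0. -0. -0.] wz -0.015020986276841342 gap 0.121
 shift in turned axes [-0. -0. -0.] tilt [ 5.2e-03  3.0e-04 -1.0e+00]
```

Emit:
apply_moves:
  plan:
    - [0.0003, -0.0042, 0, 0, 0, 0.05, 1]
    - [0, 0, 0, 0, 0, 0, 1]

```text
t: 52.42
tcp_pos: [0.5553, -0.0999, 0.0617]
tool_rot: [0.747, 0.664, 0.002, 0.002]
force: [4.4, 3.4, -3.9]
finger_gap: 0.126
gripper_force: 98.1
```

```bash
python3 -c "
from h import *
turn()
b=snapshot('scene'); cv2.imwrite('pics/t12.png',cv2.resize(b[190:300,280:400],None,fx=6,fy=5.4,interpolation=2)[:,:,::-1])"
```

```text
avg [ 0.5553 -0.0999  0.0617  4.9683  4.3291 -3.7081] sd [0.     0.     0.     0.6193 0.5178 0.3265]
theta -1.673 r 0.0825 F tang cw-resist 4.5 F radial -4.81 tq [ 0.65 -0.73  0.1 ]
tcp [ 0.5553 -0.0999  0.0617] psi 1.4533 shift(now axes) [ 0. -0. -0.] wz -0.01568819076873762 gap 0.119
 shift in turned axes [ 0. -0. -0.] tilt [ 5.5e-03 -1.0e-04 -1.0e+00]
```

View pics/t12.png

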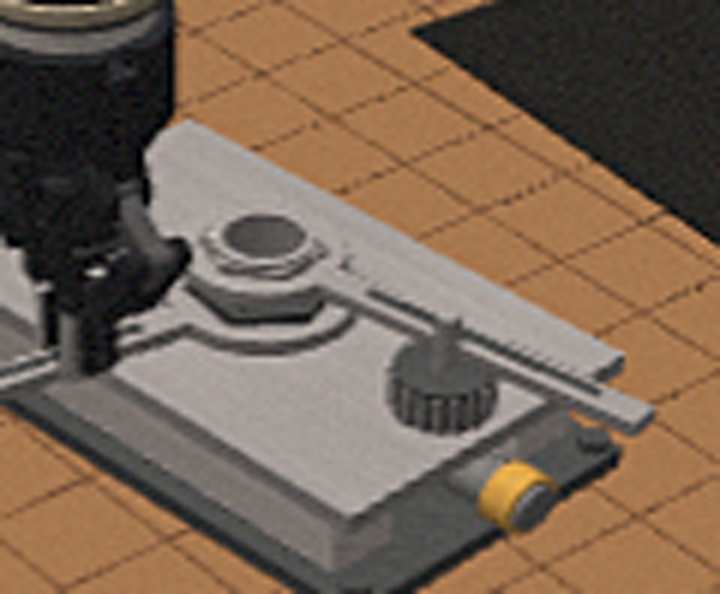

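Small handle still braced on the stud at crop (455,330); the sleeve can't run on. Continuing to the hard stop.

Emit:
apply_moves:
  plan:
    - [0.0003, -0.0042, 0, 0, 0, 0.05, 1]
    - [0, 0, 0, 0, 0, 0, 1]

```text
t: 52.88
tcp_pos: [0.5523, -0.0995, 0.0619]
tool_rot: [0.763, 0.646, 0.003, 0.003]
force: [6.1, 4.2, -3.4]
finger_gap: 0.12
gripper_force: 98.2
```

```bash
python3 -c "
from h import *
turn()"
```

```text
avg [ 0.5523 -0.0995  0.0619  6.3459  3.9512 -4.3045] sd [0.     0.     0.     0.1108 0.4299 0.2724]
theta -1.709 r 0.0825 F tang cw-resist 5.74 F radial -4.79 tq [ 0.66 -0.94  0.42]
tcp [ 0.5523 -0.0995  0.0619] psi 1.4048 shift(now axes) [-0.  0. -0.] wz -0.02756426880606666 gap 0.123
 shift in turned axes [-0.  0. -0.] tilt [ 0.0077 -0.0012 -1.    ]
```

Emit:
apply_moves:
  plan:
    - [0.0003, -0.0042, 0, 0, 0, 0.05, 1]
    - [0, 0, 0, 0, 0, 0, 1]

```text
t: 53.28
tcp_pos: [0.55, -0.0991, 0.0623]
tool_rot: [0.778, 0.628, 0.004, 0.005]
force: [9.2, 4.3, -4.7]
finger_gap: 0.121
gripper_force: 99.0
```

```bash
python3 -c "
from h import *
turn()"
```

```text
avg [ 0.55   -0.0991  0.0623  9.1247  4.5576 -5.0578] sd [0.     0.     0.     0.4143 0.5275 0.2481]
theta -1.738 r 0.0824 F tang cw-resist 8.24 F radial -6.01 tq [ 0.68 -1.39  0.89]
tcp [ 0.55   -0.0991  0.0623] psi 1.3573 shift(now axes) [-0. -0.  0.] wz -0.04663981494466096 gap 0.124
 shift in turned axes [-0. -0.  0.] tilt [ 0.0114 -0.0032 -0.9999]
```

Emit:
apply_moves:
  plan:
    - [0.0002, -0.003, 0, 0, 0, 0.02, 1]
    - [0, -0.002, 0, 0, 0, 0, 1]
    - [0, 0, 0, 0, 0, 0, 1]
    - [0, 0, 0, 0, 0, 0, 1]
    - [0, 0, 0, 0, 0, 0, 1]

```text
t: 54.05
tcp_pos: [0.5488, -0.0989, 0.0626]
tool_rot: [0.785, 0.62, 0.006, 0.008]
force: [14.2, 3.8, -7.8]
finger_gap: 0.122
gripper_force: 99.4
```

```bash
python3 -c "
from h import *
turn()"
```

```text
avg [ 0.5488 -0.0989  0.0626 14.4591  4.3945 -8.4884] sd [0.    0.    0.    0.405 0.49  0.487]
theta -1.753 r 0.0824 F tang cw-resist 13.42 F radial -6.94 tq [ 0.65 -2.29  1.11]
tcp [ 0.5488 -0.0989  0.0626] psi 1.3376 shift(now axes) [-0.  0. -0.] wz -0.05096634043253001 gap 0.125
 shift in turned axes [-0.  0. -0.] tilt [ 0.0189 -0.0057 -0.9998]
```

Emit:
apply_moves:
  plan:
    - [0, 0.005, 0, 0, 0, -0.05, 1]
    - [0, 0.004, 0, 0, 0, -0.05, 1]
    - [0, 0, 0, 0, 0, 0, 1]
    - [0, 0, 0, 0, 0, 0, 1]

```text
t: 54.7
tcp_pos: [0.5521, -0.0995, 0.0621]
tool_rot: [0.755, 0.656, 0.003, 0.003]
force: [6.9, 2.8, -2.7]
finger_gap: 0.119
gripper_force: 99.2
```

```bash
python3 -c "
from h import *
turn()"
```

```text
avg [ 0.5521 -0.0995  0.0621  6.0386  2.9883 -3.5492] sd [0.     0.     0.     0.3344 0.6176 0.5264]
theta -1.711 r 0.0825 F tang cw-resist 5.56 F radial -3.81 tq [ 0.44 -0.87 -0.28]
tcp [ 0.5521 -0.0995  0.0621] psi 1.4309 shift(now axes) [-0.  0. -0.] wz 0.0007864621657454052 gap 0.122
 shift in turned axes [-0.  0. -0.] tilt [ 0.008 -0.001 -1.   ]
```

Emit:
apply_moves:
  plan:
    - [0, 0, 0, 0, 0, 0, 0.4]
    - [0, 0, 0, 0, 0, 0, 0.2]
    - [0, 0, 0, 0, 0, 0, 0.2]
    - [0, 0, -0.06, 0, 0, 0, 0.2]
    - [0, 0, -0.06, 0, 0, 0, 0.2]
    - [-0.06, 0, 0, 0, 0, 0, 0.2]
    - [-0.06, 0, 0, 0, 0, 0, 0.2]
    - [-0.06, 0, 0, 0, 0, 0, 0.2]

```text
t: 55.85
tcp_pos: [0.5233, -0.2789, 0.182]
tool_rot: [0.754, 0.657, -0.0, 0.0]
force: [0.9, 0.6, -0.7]
finger_gap: 0.403
gripper_force: 0.0
```

```bash
python3 -c "
from h import *
avg(4)
a=snapshot('top');b=snapshot('scene'); np.savez('tight.npz',a=a,b=b)
cv2.imwrite('pics/t13.png',np.hstack([cv2.resize(b[190:300,270:390],None,fx=3.6,fy=3.6,interpolation=2),cv2.resize(a[160:270,250:360],None,fx=3.6,fy=3.6,interpolation=2)])[:,:,::-1])
rings('top',a,{'bush':TB['bush']});rings('scene',b,{'bush':SB['bush']})"
```

```text
avg [ 0.5232 -0.2829  0.1818  0.5044 -1.0117  0.4081] sd [2.0000e-04 3.6000e-03 4.0000e-04 9.1130e-01 2.3599e+00 3.0050e-01]Traceback (most recent call last):
  File "<string>", line 6, in <module>
    rings('top',a,{'bush':TB['bush']});rings('scene',b,{'bush':SB['bush']})
    ~~~~~^^^^^^^^^^^^^^^^^^^^^^^^^^^^^
  File "h.py", line 43, in rings
    c,ar,_=cen(m,bx[0],bx[1]); out[k]=c; print(n,k,c.round(2),round(ar,1),onplane(n,[c],h)[0].round(4))
           ~~~^^^^^^^^^^^^^^^
  File "h.py", line 34, in cen
    cc=max(cv2.findContours(mask.astype(np.uint8),cv2.RETR_EXTERNAL,cv2.CHAIN_APPROX_NONE)[0],key=cv2.contourArea)
ValueError: max() iterable argument is empty
```

View pics/t13.png

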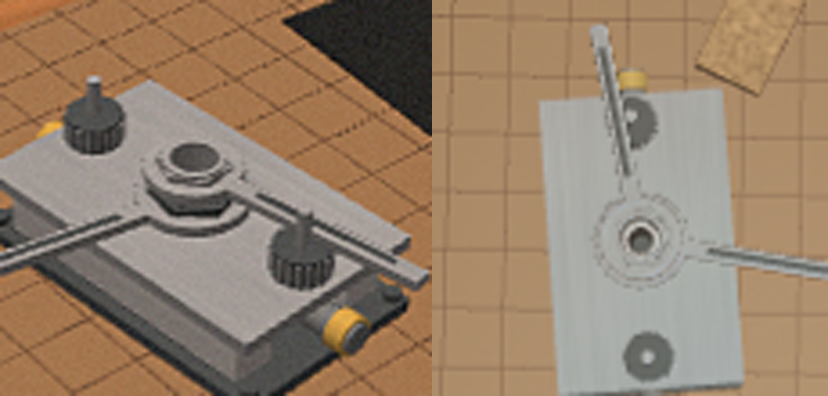

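The view shows both spanners fitted, the large handle swung to about world −1.71 rad, the small handle braced on the stud at about +0.22 rad. Next: remove the small one.

Emit:
apply_moves:
  plan:
    - [0, 0, 0, 0, 0, 0.1734, 0.2]
    - [0, 0, 0, 0, 0, 0.1734, 0.2]
    - [0, 0, 0, 0, 0, 0.1734, 0.2]
    - [0, 0, 0, 0, 0, 0.1734, 0.2]
    - [0, 0, 0, 0, 0, 0.1734, 0.2]
    - [0, 0, 0, 0, 0, 0.1734, 0.2]
    - [0, 0, 0, 0, 0, 0.1734, 0.2]
    - [0, 0, 0, 0, 0, 0, 0.2]

```text
t: 57.15
tcp_pos: [0.524, -0.2755, 0.1816]
tool_rot: [0.994, 0.112, -0.0, -0.0]
force: [-0.5, -0.1, 0.5]
finger_gap: 0.398
gripper_force: 0.0
```

```bash
python3 - <<'E'
from h import *
d=np.load('tight.npz'); a=d['a']
# handle of small spanner: bright/dark contrast beyond the plate edge (wood behind): low saturation pixels
u=up(a,295,164,312,192).astype(int); c=calibration
ys,xs=np.nonzero((u.max(2)-u.min(2))<28); P=np.c_[(xs+.5)/8-.5+295,(ys+.5)/8-.5+164]; W=onplane("top",P,.09)[:,:2]-[.5626,-.0167]
r=np.hypot(*W.T); th=np.arctan2(W[:,1],W[:,0]); k=(r>.128)&(r<.17)
print(k.sum(),"small handle ang",np.median(th[k]),th[k].std(),"max r",r[np.abs(th-np.median(th[k]))<.05].max())
p=avg(3); go(.5637+.062*np.cos(.217),-.0178+.062*np.sin(.217),.13,.217)
E
```

```text
4055 small handle ang 0.21602613718648397 0.025448852470888954 max r 0.1741665263239993
avg [ 0.524  -0.2761  0.1816 -0.0071  0.1618  0.014 ] sd [0.000e+00 3.000e-04 0.000e+00 8.495e-01 5.808e-01 3.883e-01]
tcp [ 0.524  -0.2764  0.1816] psi 0.2235 shift(now axes) [ 0.158  -0.243   0.0517] wz 0.00648577788037441 gap 0.399
 shift in turned axes [ 0.1564 -0.244   0.0516] tilt [-3.e-04  3.e-04 -1.e+00]
```

Handle angle 0.216 confirmed.

Emit:
apply_moves:
  plan:
    - [0, 0, 0, 0, 0, 0.007, 0.2]
    - [0.0313, -0.0488, 0, 0, 0, 0, 0.2]
    - [0.0313, -0.0488, 0, 0, 0, 0, 0.2]
    - [0.0313, -0.0488, 0, 0, 0, 0, 0.2]
    - [0.0313, -0.0488, 0, 0, 0, 0, 0.2]
    - [0.0313, -0.0488, 0, 0, 0, 0, 0.2]
    - [0, 0, 0.05, 0, 0, 0, 0.2]
    - [0, 0, 0.035, 0, 0, 0, 0.2]

```text
t: 58.3
tcp_pos: [0.625, -0.0044, 0.0952]
tool_rot: [0.994, 0.108, -0.0, -0.0]
force: [0.3, 0.1, 0.1]
finger_gap: 0.401
gripper_force: 0.0
```

Emit:
apply_moves:
  plan:
    - [0, 0, 0, 0, 0, 0, 0.2]
    - [0, 0, 0, 0, 0, 0, 0.2]
    - [0, 0, 0, 0, 0, 0, 0.2]

```text
t: 58.68
tcp_pos: [0.6267, -0.0064, 0.0986]
tool_rot: [0.994, 0.106, 0.002, 0.001]
force: [-0.5, -0.6, 0.8]
finger_gap: 0.4
gripper_force: 0.0
```

```bash
python3 - <<'E'
from h import *
p=avg(4); go(.5637+.062*np.cos(.216),-.0178+.062*np.sin(.216),.084,.216)
E
```

```text
avg [ 0.6262 -0.0063  0.0982 -0.2441  0.1218  0.2901] sd [3.000e-04 1.000e-04 3.000e-04 3.255e-01 3.952e-01 4.494e-01]
tcp [ 0.6259 -0.0061  0.0978] psi 0.2128 shift(now axes) [-0.0013 -0.0019  0.0138] wz -0.003240231148495587 gap 0.401
 shift in turned axes [-0.0012 -0.0019  0.0138] tilt [ 1.9e-03 -3.0e-04 -1.0e+00]
```

Emit:
apply_moves:
  plan:
    - [-0.0012, -0.0018, 0.013, 0, 0, 0, 0.2]
    - [0, 0, 0, 0, 0, 0, 0.2]
    - [0, 0, 0, 0, 0, 0, 0.9]
    - [0, 0, 0, 0, 0, 0, 1]
    - [0, 0, 0, 0, 0, 0, 1]
    - [0, 0, 0, 0, 0, 0, 1]

```text
t: 59.62
tcp_pos: [0.6236, -0.0045, 0.0836]
tool_rot: [0.994, 0.106, -0.0, 0.0]
force: [-1.6, -1.8, 0.3]
finger_gap: 0.116
gripper_force: 98.1
```

```bash
python3 - <<'E'
from h import *
p=avg(3); print(sense()['ft_torque'],sense()['finger_gap'])
E
```

```text
avg [ 0.6236 -0.0045  0.0837 -1.1812 -1.3743  0.4647] sd [0.     0.     0.     0.3128 0.5535 0.3837]
[-0.30750808  0.1880329   0.06304393] 0.1217879920423922
```

Emit:
apply_moves:
  plan:
    - [0, 0, -0.002, 0, 0, 0, 1]
    - [0, 0, -0.003, 0, 0, 0, 1]
    - [0, 0, 0, 0, 0, 0, 1]
    - [0, 0, 0, 0, 0, 0, 1]

```text
t: 60.28
tcp_pos: [0.6234, -0.0046, 0.0871]
tool_rot: [0.994, 0.106, -0.001, -0.0]
force: [4.3, -2.9, -20.2]
finger_gap: 0.118
gripper_force: 97.8
```

```bash
python3 - <<'E'
from h import *
p=avg(3); print(sense()['ft_torque'],sense()['tool_rot'])
E
```

```text
avg [ 6.2340e-01 -4.6000e-03  8.7200e-02  3.4038e+00 -4.1119e+00 -2.0985e+01] sd [0.     0.     0.     0.4346 0.6972 0.1589]
[-0.56341082 -0.98165625  0.0365035 ] [ 9.94337417e-01  1.06267699e-01 -5.27185624e-04  1.04343352e-05]
```

It binds at 20 N; I lower it again, ease the sleeve back anticlockwise by ~0.1 rad and centre the spanner in its play.

Emit:
apply_moves:
  plan:
    - [0, 0, 0.003, 0, 0, 0, 1]
    - [0, 0, 0.0015, 0, 0, 0, 1]
    - [0, -0.0031, 0, 0, 0, -0.05, 1]
    - [-0.0003, -0.0031, 0, 0, 0, -0.05, 1]
    - [0, 0, 0, 0, 0, 0, 1]

```text
t: 61.05
tcp_pos: [0.6221, 0.0013, 0.0859]
tool_rot: [0.988, 0.156, 0.0, 0.001]
force: [-1.8, -4.3, -0.1]
finger_gap: 0.117
gripper_force: 100.4
```

```bash
python3 - <<'E'
from h import *
turn();print(sense()['tool_rot'])
E
```

```text
avg [ 6.2210e-01  1.2000e-03  8.5800e-02 -2.1820e+00 -4.5614e+00  1.5437e+00] sd [0.     0.     0.     0.4703 0.6549 0.6169]
theta 0.315 r 0.0614 F tang cw-resist -3.66 F radial -3.49 tq [-0.67  0.24  0.02]
tcp [0.6221 0.0012 0.0857] psi 0.3132 shift(now axes) [-0.  0. -0.] wz -0.002043783110960762 gap 0.123
 shift in turned axes [-0.  0. -0.] tilt [ 8.e-04 -8.e-04 -1.e+00]
[9.87765483e-01 1.55945621e-01 3.14074633e-04 4.62880362e-04]
```

Emit:
apply_moves:
  plan:
    - [0.0001, 0.0022, 0, 0, 0, 0.035, 1]
    - [0.0001, 0.0022, 0, 0, 0, 0.035, 1]
    - [0, 0, 0, 0, 0, 0, 1]
    - [0, 0, 0, 0, 0, 0, 1]

```text
t: 61.7
tcp_pos: [0.6235, -0.0024, 0.0842]
tool_rot: [0.993, 0.121, 0.0, -0.0]
force: [-0.8, -2.1, -0.6]
finger_gap: 0.119
gripper_force: 100.3
```

```bash
python3 - <<'E'
from h import *
turn();print(sense()['tool_rot'])
E
```

```text
avg [ 0.6235 -0.0024  0.0842 -0.7151 -1.3918 -1.0348] sd [0.     0.     0.     0.2943 0.1905 0.1202]
theta 0.253 r 0.0618 F tang cw-resist -1.17 F radial -1.04 tq [-0.32  0.23  0.07]
tcp [ 0.6235 -0.0024  0.0842] psi 0.243 shift(now axes) [ 0.  0. -0.] wz -0.009526119707923497 gap 0.117
 shift in turned axes [ 0.  0. -0.] tilt [ 1.e-04  2.e-04 -1.e+00]
[ 9.92625449e-01  1.21221726e-01  8.17443399e-05 -7.36589297e-05]
```

Emit:
apply_moves:
  plan:
    - [-0.0003, 0.0006, -0.001, 0, 0, 0, 1]
    - [0, 0, -0.002, 0, 0, 0, 1]
    - [0, 0, -0.002, 0, 0, 0, 1]
    - [0, 0, 0, 0, 0, 0, 1]

```text
t: 62.35
tcp_pos: [0.6236, -0.0031, 0.0894]
tool_rot: [0.993, 0.121, 0.0, -0.0]
force: [-0.7, -0.1, -2.0]
finger_gap: 0.118
gripper_force: 100.3
```

```bash
python3 - <<'E'
from h import *
turn()
E
```

```text
avg [ 0.6234 -0.0031  0.0892 -0.1519 -0.4078 -1.5778] sd [1.000e-04 0.000e+00 1.000e-04 2.946e-01 5.431e-01 2.781e-01]
theta 0.241 r 0.0614 F tang cw-resist -0.36 F radial -0.24 tq [-0.04  0.06 -0.04]
tcp [ 0.6233 -0.0031  0.0891] psi 0.2429 shift(now axes) [ 0.0001  0.     -0.0001] wz 0.0016653736767071603 gap 0.121
 shift in turned axes [ 0.0001  0.     -0.0001] tilt [ 0.e+00  1.e-04 -1.e+00]
```

Emit:
apply_moves:
  plan:
    - [0, 0, -0.005, 0, 0, 0, 1]
    - [0, 0, -0.01, 0, 0, 0, 1]
    - [0, 0, -0.03, 0, 0, 0, 1]
    - [0, 0, -0.05, 0, 0, 0, 1]
    - [0, 0, 0, 0, 0, 0.112, 1]
    - [0, 0, 0, 0, 0, 0.112, 1]
    - [-0.0127, -0.0585, 0, 0, 0, 0, 1]
    - [-0.0127, -0.0585, 0, 0, 0, 0, 1]

```text
t: 63.5
tcp_pos: [0.5958, 0.1138, 0.185]
tool_rot: [1.0, 0.008, 0.001, -0.0]
force: [1.0, 0.7, -0.9]
finger_gap: 0.118
gripper_force: 100.2
```

Emit:
apply_moves:
  plan:
    - [-0.0127, -0.0585, 0, 0, 0, 0, 1]
    - [-0.0127, -0.0585, 0, 0, 0, 0, 1]
    - [-0.0127, -0.0585, 0, 0, 0, 0, 1]
    - [-0.0127, -0.0585, 0, 0, 0, 0, 1]
    - [-0.0127, -0.0585, 0, 0, 0, 0, 1]
    - [0, 0, 0.06, 0, 0, 0, 1]
    - [0, 0, 0.06, 0, 0, 0, 1]
    - [0, 0, 0.03, 0, 0, 0, 1]

```text
t: 64.5
tcp_pos: [0.5244, 0.4039, 0.0312]
tool_rot: [1.0, 0.01, -0.002, 0.001]
force: [0.3, -0.3, -0.9]
finger_gap: 0.123
gripper_force: 100.2
```

Emit:
apply_moves:
  plan:
    - [0, 0, 0, 0, 0, 0, 1]
    - [0, 0, 0, 0, 0, 0, 1]
    - [0, 0, 0, 0, 0, 0, 1]

```text
t: 64.88
tcp_pos: [0.5283, 0.4054, 0.0367]
tool_rot: [1.0, 0.009, 0.002, -0.001]
force: [0.2, 0.3, -1.5]
finger_gap: 0.119
gripper_force: 100.3
```

```bash
python3 - <<'E'
from h import *
avg(4); go(.5265,.4049,.0075,.019)
E
```

```text
avg [ 0.5277  0.405   0.036   0.1353 -0.032  -1.7164] sd [3.000e-04 1.000e-04 4.000e-04 3.019e-01 6.316e-01 3.785e-01]
tcp [0.5273 0.4048 0.0354] psi 0.0189 shift(now axes) [-0.0008 -0.0001  0.0279] wz -0.00011261130898621019 gap 0.114
 shift in turned axes [-0.0007 -0.0001  0.0279] tilt [ 0.0018  0.001  -1.    ]
```

Emit:
apply_moves:
  plan:
    - [0, 0, 0.015, 0, 0, 0, 1]
    - [0, 0, 0.013, 0, 0, 0, 1]
    - [0, 0, 0, 0, 0, 0, 1]
    - [0, 0, 0, 0, 0, 0, 0.4]
    - [0, 0, 0, 0, 0, 0, 0.2]
    - [0, 0, 0, 0, 0, 0, 0.2]
    - [0, 0, -0.06, 0, 0, 0, 0.2]
    - [0, 0, -0.06, 0, 0, 0, 0.2]

```text
t: 66.08
tcp_pos: [0.526, 0.4041, 0.1255]
tool_rot: [1.0, 0.009, -0.002, 0.001]
force: [1.2, 0.5, 0.4]
finger_gap: 0.4
gripper_force: 0.0
```

Emit:
apply_moves:
  plan:
    - [0, 0, -0.05, 0, 0, 0, 0.2]
    - [0, 0, 0, 0, 0, 0, 0.2]
    - [0, 0, 0, 0, 0, 0, 0.2]

```text
t: 66.45
tcp_pos: [0.526, 0.4042, 0.1755]
tool_rot: [1.0, 0.009, -0.001, 0.0]
force: [-0.4, -0.5, 0.5]
finger_gap: 0.395
gripper_force: 0.0
```

```bash
python3 - <<'E'
from h import *
avg(3); a=snapshot("top"); b=snapshot("scene")
c=np.array([.5626,-.0167]); 
u=up(a,325,215,375,260).astype(int); ys,xs=np.nonzero((u.max(2)-u.min(2))<28); P=np.c_[(xs+.5)/8-.5+325,(ys+.5)/8-.5+215]
W=onplane("top",P,.069)[:,:2]-c; r=np.hypot(*W.T); th=np.arctan2(W[:,1],W[:,0]); k=(r>.105)&(r<.168)
t=np.median(th[k]); print(k.sum(),"large handle ang",t,th[k].std(),"max r",r[np.abs(th-t)<.05].max())
go(.5637+.062*np.cos(t),-.0178+.062*np.sin(t),.13,t)
rings('top',a,{'bush':TB['bush']});rings('scene',b,{'bush':SB['bush']})
E
```

```text
Traceback (most recent call last):
  File "h.py", line 49, in avg
    for i in range(n): snapshot("scene"); s=sense(); P.append(np.r_[s["tcp_pos"],s["force"]])
                       ~~~~~~~~^^^^^^^^^
ValueError: 200 camera calls are used up
```

Camera calls are spent (my averaging used them), so the rest goes by the known positions and by feel.

Emit:
apply_moves:
  plan:
    - [0.0026, 0.0605, 0, 0, 0, 0, 0.2]
    - [0.0026, 0.0605, 0, 0, 0, 0, 0.2]
    - [0.0026, 0.0605, 0, 0, 0, 0, 0.2]
    - [0.0026, 0.0605, 0, 0, 0, 0, 0.2]
    - [0.0026, 0.0605, 0, 0, 0, 0, 0.2]
    - [0.0026, 0.0605, 0, 0, 0, 0, 0.2]
    - [0.0026, 0.0605, 0, 0, 0, 0, 0.2]
    - [0.0026, 0.0605, 0, 0, 0, 0, 0.2]

```text
t: 67.5
tcp_pos: [0.5553, -0.0805, 0.1739]
tool_rot: [1.0, 0.009, -0.002, -0.001]
force: [0.7, -1.1, 0.5]
finger_gap: 0.405
gripper_force: 0.0
```

Emit:
apply_moves:
  plan:
    - [0, 0, 0, 0, 0, -0.179, 0.2]
    - [0, 0, 0, 0, 0, -0.179, 0.2]
    - [0, 0, 0, 0, 0, -0.179, 0.2]
    - [0, 0, 0, 0, 0, -0.179, 0.2]
    - [0, 0, 0, 0, 0, -0.179, 0.2]
    - [0, 0, 0, 0, 0, -0.179, 0.2]
    - [0, 0, 0, 0, 0, -0.179, 0.2]
    - [0, 0, 0, 0, 0, -0.179, 0.2]

```text
t: 68.5
tcp_pos: [0.5552, -0.0785, 0.1738]
tool_rot: [0.746, 0.666, -0.001, -0.002]
force: [0.0, -0.3, -0.5]
finger_gap: 0.402
gripper_force: 0.0
```

Emit:
apply_moves:
  plan:
    - [0, 0, 0.05, 0, 0, 0, 0.2]
    - [0, 0, 0.04, 0, 0, 0, 0.2]
    - [0, 0, 0, 0, 0, 0, 0.2]
    - [0, 0, 0, 0, 0, 0, 0.2]
    - [0, 0, 0, 0, 0, 0, 0.2]

```text
t: 69.12
tcp_pos: [0.5577, -0.0793, 0.0875]
tool_rot: [0.748, 0.664, 0.001, 0.001]
force: [-0.4, 1.1, 0.2]
finger_gap: 0.395
gripper_force: 0.0
```

```bash
python3 - <<'E'
import re
s=open('h.py').read()
i=s.index("def avg"); j=s.index("def turn")
s=s[:i]+'''def avg(n=1):
    s=sense(); p=np.r_[s["tcp_pos"],s["force"]]; print("now",p.round(4)); return p
'''+s[j:]
open('h.py','w').write(s)
from h import *
t=-1.69;go(.5637+.062*np.cos(t),-.0178+.062*np.sin(t),.063,t)
E
```

```text
tcp [ 0.5577 -0.0793  0.0875] psi 1.4511 shift(now axes) [-0.0002 -0.0014  0.0245] wz -0.0005097937598019797 gap 0.395
 shift in turned axes [-0.0002 -0.0014  0.0245] tilt [ 0.0027 -0.001  -1.    ]
```

Emit:
apply_moves:
  plan:
    - [0, 0, 0.012, 0, 0, 0, 0.2]
    - [0, 0, 0.011, 0, 0, 0, 0.2]
    - [0, 0, 0, 0, 0, 0, 0.2]
    - [0, 0, 0, 0, 0, 0, 0.2]
    - [0, 0, 0, 0, 0, 0, 0.2]

```text
t: 69.75
tcp_pos: [0.5568, -0.079, 0.0633]
tool_rot: [0.748, 0.664, 0.0, 0.0]
force: [-1.2, 0.1, -0.1]
finger_gap: 0.404
gripper_force: 0.0
```

Emit:
apply_moves:
  plan:
    - [0, 0, 0, 0, 0, 0, 0.9]
    - [0, 0, 0, 0, 0, 0, 1]
    - [0, 0, 0, 0, 0, 0, 1]
    - [0, 0, 0, 0, 0, 0, 1]
  force: 30

```text
t: 70.25
tcp_pos: [0.5587, -0.0798, 0.064]
tool_rot: [0.748, 0.663, 0.001, 0.002]
force: [5.5, -0.8, 2.7]
finger_gap: 0.154
gripper_force: 29.2
```

```bash
python3 - <<'E'
from h import *
turn()
E
```

```text
now [ 0.5587 -0.0798  0.064   5.5185 -0.8039  2.6848]
theta -1.651 r 0.0622 F tang cw-resist 5.57 F radial 0.36 tq [-0.16 -0.85  0.11]
tcp [ 0.5587 -0.0798  0.064 ] psi 1.451 shift(now axes) [0. 0. 0.] wz -0.03986215506140445 gap 0.154
 shift in turned axes [ 0.  0. -0.] tilt [ 0.0047 -0.0017 -1.    ]
```

Emit:
apply_moves:
  plan:
    - [0, 0.0025, 0, 0, 0, -0.03, 1]
    - [0, 0.001, 0, 0, 0, -0.02, 1]
    - [0, 0, 0, 0, 0, 0, 1]
    - [0, 0, 0, 0, 0, 0, 1]

```text
t: 70.75
tcp_pos: [0.5592, -0.0795, 0.0639]
tool_rot: [0.732, 0.682, -0.001, -0.001]
force: [1.1, -1.1, 7.9]
finger_gap: 0.152
gripper_force: 29.9
```

```bash
python3 - <<'E'
from h import *
turn()
E
```

```text
now [ 0.5592 -0.0795  0.0639  1.1312 -1.1058  7.9071]
theta -1.644 r 0.0619 F tang cw-resist 1.21 F radial 1.02 tq [-0.28 -0.01 -0.25]
tcp [ 0.5592 -0.0795  0.0639] psi 1.5001 shift(now axes) [0. 0. 0.] wz 0.0027509827970586542 gap 0.152
 shift in turned axes [ 0.  0. -0.] tilt [-1.8e-03  3.0e-04 -1.0e+00]
```

Emit:
apply_moves:
  plan:
    - [0, 0, 0, 0, 0, 0, 0.3]
    - [0, 0, 0, 0, 0, 0, 0.3]
    - [0, 0, 0, 0, 0, 0, 0.3]
    - [0, 0, 0, 0, 0, 0, 0.3]

```text
t: 71.25
tcp_pos: [0.5596, -0.0791, 0.0628]
tool_rot: [0.731, 0.682, -0.0, -0.001]
force: [0.0, -1.2, -0.0]
finger_gap: 0.353
gripper_force: 0.0
```

```bash
python3 - <<'E'
from h import *
turn()
E
```

```text
now [ 5.5960e-01 -7.9100e-02  6.2800e-02  6.6000e-03 -1.1603e+00 -3.0000e-04]
theta -1.638 r 0.0614 F tang cw-resist 0.08 F radial 1.16 tq [ 0.01 -0.   -0.03]
tcp [ 0.5596 -0.0791  0.0628] psi 1.5012 shift(now axes) [0. 0. 0.] wz -0.002584381248834422 gap 0.353
 shift in turned axes [ 0.  0. -0.] tilt [-1.3e-03  5.0e-04 -1.0e+00]
```

Emit:
apply_moves:
  plan:
    - [0, 0, 0, 0, 0, 0, 0.9]
    - [0, 0, 0, 0, 0, 0, 1]
    - [0, 0, 0, 0, 0, 0, 1]
    - [0, 0, 0, 0, 0, 0, 1]
  force: 60

```text
t: 71.75
tcp_pos: [0.56, -0.0793, 0.0632]
tool_rot: [0.731, 0.682, -0.0, -0.0]
force: [-1.1, 0.4, 2.2]
finger_gap: 0.132
gripper_force: 58.7
```

```bash
python3 - <<'E'
from h import *
turn()
E
```

```text
now [ 0.56   -0.0793  0.0632 -1.104   0.4439  2.1845]
theta -1.631 r 0.0616 F tang cw-resist -1.13 F radial -0.38 tq [ 0.05  0.06 -0.06]
tcp [ 0.56   -0.0793  0.0632] psi 1.501 shift(now axes) [0. 0. 0.] wz -0.00950288037095337 gap 0.132
 shift in turned axes [ 0.  0. -0.] tilt [-2.e-04  1.e-04 -1.e+00]
```

Emit:
apply_moves:
  plan:
    - [0, 0, 0, 0, 0, 0, 1]
    - [0, 0.0031, 0, 0, 0, -0.05, 1]
    - [0, 0, 0, 0, 0, 0, 1]
    - [0, 0, 0, 0, 0, 0, 1]
  force: 100

```text
t: 72.25
tcp_pos: [0.5627, -0.0796, 0.0634]
tool_rot: [0.714, 0.7, -0.0, -0.0]
force: [-2.6, 0.4, 5.4]
finger_gap: 0.117
gripper_force: 98.3
```

```bash
python3 - <<'E'
from h import *
turn()
E
```

```text
now [ 0.5627 -0.0796  0.0634 -2.6082  0.4435  5.359 ]
theta -1.588 r 0.0618 F tang cw-resist -2.62 F radial -0.4 tq [-0.    0.38  0.07]
tcp [ 0.5627 -0.0796  0.0634] psi 1.5508 shift(now axes) [0. 0. 0.] wz -0.003289848018612318 gap 0.117
 shift in turned axes [ 0.  0. -0.] tilt [-0.001 -0.    -1.   ]
```

Emit:
apply_moves:
  plan:
    - [0, 0.0031, 0, 0, 0, -0.05, 1]
    - [0, 0, 0, 0, 0, 0, 1]
    - [0, 0, 0, 0, 0, 0, 1]

```text
t: 72.62
tcp_pos: [0.5654, -0.0796, 0.0633]
tool_rot: [0.696, 0.718, -0.001, -0.001]
force: [-2.3, -0.6, 5.5]
finger_gap: 0.11
gripper_force: 98.4
```

```bash
python3 - <<'E'
from h import *
turn()
E
```

```text
now [ 0.5654 -0.0796  0.0633 -2.3361 -0.551   5.4582]
theta -1.543 r 0.0618 F tang cw-resist -2.35 F radial 0.49 tq [-0.05  0.48  0.  ]
tcp [ 0.5654 -0.0796  0.0633] psi 1.6011 shift(now axes) [0. 0. 0.] wz 0.002709064728779076 gap 0.11
 shift in turned axes [ 0.  0. -0.] tilt [-1.8e-03  1.0e-04 -1.0e+00]
```

Emit:
apply_moves:
  plan:
    - [0, 0, -0.002, 0, 0, 0, 1]
    - [0, 0, -0.002, 0, 0, 0, 1]
    - [0, 0, -0.001, 0, 0, 0, 1]
    - [0, 0, 0, 0, 0, 0, 1]

```text
t: 73.12
tcp_pos: [0.5664, -0.0796, 0.068]
tool_rot: [0.696, 0.718, 0.0, 0.0]
force: [-0.1, -0.3, -1.9]
finger_gap: 0.115
gripper_force: 98.0
```

```bash
python3 - <<'E'
from h import *
turn()
E
```

```text
now [ 0.5664 -0.0796  0.068  -0.0978 -0.3112 -1.9104]
theta -1.527 r 0.0619 F tang cw-resist -0.11 F radial 0.31 tq [ 0.02 -0.03 -0.03]
tcp [ 0.5664 -0.0796  0.068 ] psi 1.601 shift(now axes) [0. 0. 0.] wz -0.013265696299433305 gap 0.115
 shift in turned axes [ 0.  0. -0.] tilt [ 1.e-04  0.e+00 -1.e+00]
```

Emit:
apply_moves:
  plan:
    - [0, 0, -0.005, 0, 0, 0, 1]
    - [0, 0, -0.006, 0, 0, 0, 1]
    - [0, 0, -0.006, 0, 0, 0, 1]
    - [0, 0, 0, 0, 0, 0, 1]

```text
t: 73.62
tcp_pos: [0.5668, -0.0798, 0.0859]
tool_rot: [0.696, 0.718, 0.0, 0.001]
force: [-0.5, 0.1, -0.9]
finger_gap: 0.119
gripper_force: 98.1
```

Emit:
apply_moves:
  plan:
    - [0, 0, -0.01, 0, 0, 0, 1]
    - [0, 0, -0.01, 0, 0, 0, 1]
    - [0, 0, -0.03, 0, 0, 0, 1]
    - [0, 0, -0.05, 0, 0, 0, 1]
    - [0, 0, 0, 0, 0, 0, 1]

```text
t: 74.25
tcp_pos: [0.5694, -0.0806, 0.1898]
tool_rot: [0.696, 0.718, 0.002, 0.005]
force: [0.8, -0.9, -2.6]
finger_gap: 0.114
gripper_force: 98.3
```

Emit:
apply_moves:
  plan:
    - [0, 0, 0, 0, 0, -0.1755, 1]
    - [0, 0, 0, 0, 0, -0.1755, 1]
    - [0, 0, 0, 0, 0, -0.1755, 1]
    - [0, 0, 0, 0, 0, -0.1755, 1]
    - [0, 0, 0, 0, 0, -0.1755, 1]
    - [0, 0, 0, 0, 0, -0.1755, 1]
    - [0, 0, 0, 0, 0, -0.1755, 1]
    - [0, 0, 0, 0, 0, -0.1755, 1]

```text
t: 75.25
tcp_pos: [0.5653, -0.0794, 0.1842]
tool_rot: [0.065, 0.998, 0.0, -0.001]
force: [-0.5, -0.7, -1.9]
finger_gap: 0.115
gripper_force: 98.2
```

Emit:
apply_moves:
  plan:
    - [0.0168, 0.059, 0, 0, 0, 0, 1]
    - [0.0168, 0.059, 0, 0, 0, 0, 1]
    - [0.0168, 0.059, 0, 0, 0, 0, 1]
    - [0.0168, 0.059, 0, 0, 0, 0, 1]
    - [0.0168, 0.059, 0, 0, 0, 0, 1]
    - [0.0168, 0.059, 0, 0, 0, 0, 1]
    - [0, 0, 0, 0, 0, 0, 1]
    - [0, 0, 0, 0, 0, 0, 1]

```text
t: 76.25
tcp_pos: [0.5138, 0.2845, 0.1843]
tool_rot: [0.068, 0.998, -0.001, -0.001]
force: [0.3, -0.4, -2.2]
finger_gap: 0.116
gripper_force: 98.5
```

```bash
python3 - <<'E'
from h import *
avg(); go(.5146,.2845,.0075,-.136)
E
```

```text
now [ 0.5138  0.2845  0.1843  0.3128 -0.4207 -2.2429]
tcp [0.5138 0.2845 0.1843] psi 3.0062 shift(now axes) [-0.0011  0.0003  0.1768] wz 0.0006366572433145201 gap 0.116
 shift in turned axes [-8.000e-04  1.000e-04  1.768e-01] tilt [-0.0018 -0.0012 -1.    ]
```

Place it, then go for the bush (psi ≈ 0 for the second squeeze).

Emit:
apply_moves:
  plan:
    - [0, 0, 0.06, 0, 0, 0, 1]
    - [0, 0, 0.06, 0, 0, 0, 1]
    - [0, 0, 0.03, 0, 0, 0, 1]
    - [0, 0, 0, 0, 0, 0, 1]
    - [0, 0, 0, 0, 0, 0, 1]
    - [0, 0, 0.015, 0, 0, 0, 1]
    - [0, 0, 0.011, 0, 0, 0, 1]
    - [0, 0, 0, 0, 0, 0, 1]

```text
t: 77.25
tcp_pos: [0.5138, 0.2846, 0.0083]
tool_rot: [0.068, 0.998, -0.0, -0.001]
force: [-0.1, 0.4, -1.7]
finger_gap: 0.118
gripper_force: 98.5
```

Emit:
apply_moves:
  plan:
    - [0, 0, 0, 0, 0, 0, 1]
    - [0, 0, 0, 0, 0, 0, 1]

```text
t: 77.5
tcp_pos: [0.5149, 0.285, 0.0094]
tool_rot: [0.068, 0.998, 0.0, 0.0]
force: [-0.3, 0.6, -3.0]
finger_gap: 0.122
gripper_force: 98.5
```

Emit:
apply_moves:
  plan:
    - [0, 0, 0.002, 0, 0, 0, 1]
    - [0, 0, 0, 0, 0, 0, 0.4]
    - [0, 0, 0, 0, 0, 0, 0.2]
    - [0, 0, 0, 0, 0, 0, 0.2]
    - [0, 0, -0.05, 0, 0, 0, 0.2]
    - [0, 0, -0.06, 0, 0, 0, 0.2]
    - [0, 0, -0.06, 0, 0, 0, 0.2]
    - [0, 0, 0, 0, 0, 0, 0.2]

```text
t: 78.5
tcp_pos: [0.5182, 0.2861, 0.1828]
tool_rot: [0.068, 0.998, 0.002, 0.006]
force: [0.4, 0.3, -0.3]
finger_gap: 0.397
gripper_force: 0.0
```

Emit:
apply_moves:
  plan:
    - [-0.0122, -0.059, 0, 0, 0, 0, -0.3]
    - [-0.0122, -0.059, 0, 0, 0, 0, -0.3]
    - [-0.0122, -0.059, 0, 0, 0, 0, -0.3]
    - [-0.0122, -0.059, 0, 0, 0, 0, -0.3]
    - [-0.0122, -0.059, 0, 0, 0, 0, -0.3]
    - [-0.0122, -0.059, 0, 0, 0, 0, -0.3]
    - [-0.0122, -0.059, 0, 0, 0, 0, -0.3]
    - [-0.0122, -0.059, 0, 0, 0, 0, -0.3]

```text
t: 79.5
tcp_pos: [0.5462, -0.1977, 0.1759]
tool_rot: [0.068, 0.998, 0.001, -0.001]
force: [0.5, 0.3, -0.2]
finger_gap: 0.65
gripper_force: 0.0
```

Emit:
apply_moves:
  plan:
    - [-0.0122, -0.059, 0, 0, 0, 0, -0.3]
    - [-0.0122, -0.059, 0, 0, 0, 0, -0.3]
    - [-0.0122, -0.059, 0, 0, 0, 0, -0.3]
    - [0, 0, 0, 0, 0, 0.1793, -0.3]
    - [0, 0, 0, 0, 0, 0.1793, -0.3]
    - [0, 0, 0, 0, 0, 0.1793, -0.3]
    - [0, 0, 0, 0, 0, 0.1793, -0.3]
    - [0, 0, 0, 0, 0, 0.1793, -0.3]

```text
t: 80.5
tcp_pos: [0.5584, -0.3758, 0.1754]
tool_rot: [0.496, 0.868, 0.0, -0.001]
force: [-0.6, 1.0, -0.3]
finger_gap: 0.656
gripper_force: 0.0
```

Emit:
apply_moves:
  plan:
    - [0, 0, 0.03, 0, 0, 0.1793, -0.3]
    - [0, 0, 0.03, 0, 0, 0.1793, -0.3]
    - [0, 0, 0.03, 0, 0, 0.1793, -0.3]
    - [0, 0, 0.03, 0, 0, 0, -0.3]
    - [0, 0, 0, 0, 0, 0, -0.3]
    - [0, 0, 0, 0, 0, 0, -0.3]
    - [0, 0, 0, 0, 0, 0, -0.3]

```text
t: 81.38
tcp_pos: [0.56, -0.3771, 0.0586]
tool_rot: [0.707, 0.707, 0.0, 0.001]
force: [-0.3, 0.2, -0.0]
finger_gap: 0.649
gripper_force: 0.0
```

```bash
python3 - <<'E'
from h import *
avg(); go(.5593,-.3767,.0105,1.5708)
E
```

```text
now [ 0.56   -0.3771  0.0586 -0.3346  0.1758 -0.0346]
tcp [ 0.56   -0.3771  0.0586] psi 1.5707 shift(now axes) [ 0.0005 -0.0008  0.0481] wz -0.00011598016900471464 gap 0.649
 shift in turned axes [ 0.0004 -0.0007  0.0481] tilt [ 0.002  -0.0019 -1.    ]
```

Emit:
apply_moves:
  plan:
    - [0.0004, -0.0007, 0.03, 0, 0, 0, -0.3]
    - [0, 0, 0.017, 0, 0, 0, -0.3]
    - [0, 0, 0, 0, 0, 0, -0.3]
    - [0, 0, 0, 0, 0, 0, -0.3]
    - [0, 0, 0, 0, 0, 0, 0.3]
    - [0, 0, 0, 0, 0, 0, 0.6]
    - [0, 0, 0, 0, 0, 0, 0.6]
  force: 40

```text
t: 82.25
tcp_pos: [0.5592, -0.3767, 0.0116]
tool_rot: [0.707, 0.707, 0.0, 0.001]
force: [-1.4, 0.0, 5.9]
finger_gap: 0.41
gripper_force: 39.9
```

Emit:
apply_moves:
  plan:
    - [0, 0, 0, 0, 0, 0, -0.3]
    - [0, 0, 0, 0, 0, 0, -0.3]
    - [0, 0, 0, 0, 0, -0.1745, -0.3]
    - [0, 0, 0, 0, 0, -0.1745, -0.3]
    - [0, 0, 0, 0, 0, -0.1745, -0.3]
    - [0, 0, 0, 0, 0, -0.1745, -0.3]
    - [0, 0, 0, 0, 0, -0.1745, -0.3]
    - [0, 0, 0, 0, 0, -0.1745, -0.3]

```text
t: 83.25
tcp_pos: [0.5583, -0.3758, 0.0096]
tool_rot: [0.256, 0.967, 0.0, -0.0]
force: [-1.5, 0.1, -0.2]
finger_gap: 0.651
gripper_force: 0.0
```

Emit:
apply_moves:
  plan:
    - [0, 0, 0, 0, 0, -0.1745, -0.3]
    - [0, 0, 0, 0, 0, -0.1745, -0.3]
    - [0, 0, 0, 0, 0, -0.1745, -0.3]
    - [0, 0, 0, 0, 0, 0, 0.3]
    - [0, 0, 0, 0, 0, 0, 0.6]
    - [0, 0, 0, 0, 0, 0, 0.6]
    - [0, 0, 0, 0, 0, 0, 0.6]

```text
t: 84.12
tcp_pos: [0.5586, -0.3761, 0.0101]
tool_rot: [0.001, 1.0, -0.0, 0.0]
force: [0.4, -0.4, 0.5]
finger_gap: 0.409
gripper_force: 40.0
```

Emit:
apply_moves:
  plan:
    - [0, 0, -0.06, 0, 0, 0, 0.6]
    - [0, 0, -0.06, 0, 0, 0, 0.6]
    - [-0.0009, 0.0597, 0, 0, 0, 0, 0.6]
    - [-0.0009, 0.0597, 0, 0, 0, 0, 0.6]
    - [-0.0008, 0.0597, 0, 0, 0, 0, 0.6]
    - [-0.0008, 0.0597, 0, 0, 0, 0, 0.6]
    - [-0.0008, 0.0597, 0, 0, 0, 0, 0.6]
    - [-0.0008, 0.0598, 0, 0, 0, 0, 0.6]

```text
t: 85.12
tcp_pos: [0.5634, -0.0159, 0.13]
tool_rot: [0.001, 1.0, 0.0, -0.0]
force: [0.1, -0.1, -0.7]
finger_gap: 0.406
gripper_force: 40.2
```

Emit:
apply_moves:
  plan:
    - [0, 0, 0.015, 0, 0, 0, 0.6]
    - [0, 0, 0, 0, 0, 0, 0.6]
    - [0, 0, 0, 0, 0, 0, 0.6]
    - [0, 0, 0, 0, 0, 0, 0.6]
    - [0, 0, 0, 0, 0, 0, 0.6]

```text
t: 85.75
tcp_pos: [0.5639, -0.0188, 0.1154]
tool_rot: [0.001, 1.0, -0.0, 0.0]
force: [0.8, 1.0, -0.9]
finger_gap: 0.407
gripper_force: 40.3
```

```bash
python3 - <<'E'
from h import *
avg(); go(.5637,-.0178,.109,0)
E
```

```text
now [ 0.5639 -0.0188  0.1154  0.813   1.0002 -0.8835]
tcp [ 0.5639 -0.0188  0.1154] psi 3.1393 shift(now axes) [0.0002 0.001  0.0064] wz -0.002264051415842072 gap 0.407
 shift in turned axes [0.0002 0.001  0.0064] tilt [ 6.e-04 -1.e-04 -1.e+00]
```

Emit:
apply_moves:
  plan:
    - [0.0002, 0.001, 0.004, 0, 0, 0, 0.6]
    - [0, 0, 0.003, 0, 0, 0, 0.6]
    - [0, 0, 0, 0, 0, 0, 0.6]
    - [0, 0, 0, 0, 0, 0, 0.6]
    - [0, 0, 0, 0, 0, 0, 0.6]

```text
t: 86.38
tcp_pos: [0.5636, -0.0167, 0.1082]
tool_rot: [0.0, 1.0, -0.0, 0.0]
force: [-1.0, -0.7, -0.0]
finger_gap: 0.409
gripper_force: 40.3
```

```bash
python3 - <<'E'
from h import *
avg(); go(.5637,-.0178,.109,0)
E
```

```text
now [ 0.5636 -0.0167  0.1082 -1.03   -0.7358 -0.0323]
tcp [ 0.5636 -0.0167  0.1082] psi 3.1413 shift(now axes) [-0.0001 -0.0011 -0.0008] wz -0.00032563346790936976 gap 0.409
 shift in turned axes [-0.0001 -0.0011 -0.0008] tilt [ 2.e-04 -1.e-04 -1.e+00]
```

Emit:
apply_moves:
  plan:
    - [0, -0.0009, 0, 0, 0, 0, 0.6]
    - [0, 0, 0, 0, 0, 0, 0.6]
    - [0, 0, 0.002, 0, 0, 0, 0.6]
    - [0, 0, 0.002, 0, 0, 0, 0.6]
    - [0, 0, 0, 0, 0, 0, 0.6]
    - [0, 0, 0, 0, 0, 0, 0.6]

```text
t: 87.12
tcp_pos: [0.5635, -0.0176, 0.1041]
tool_rot: [0.0, 1.0, 0.0, -0.0]
force: [1.0, -0.2, -0.1]
finger_gap: 0.408
gripper_force: 40.3
```

Emit:
apply_moves:
  plan:
    - [0, 0, 0.001, 0, 0, 0, 0.6]
    - [0, 0, 0, 0, 0, 0, 0.6]
    - [0, 0, 0, 0, 0, 0, 0.6]

```text
t: 87.5
tcp_pos: [0.5635, -0.0176, 0.1031]
tool_rot: [0.0, 1.0, 0.0, -0.0]
force: [-0.8, 0.2, -0.8]
finger_gap: 0.408
gripper_force: 40.3
```

Emit:
apply_moves:
  plan:
    - [0, 0, 0.002, 0, 0, 0, 0.6]
    - [0, 0, 0.001, 0, 0, 0, 0.6]
    - [0, 0, 0.001, 0, 0, 0, 0.6]
    - [0, 0, 0, 0, 0, 0, 0.6]

```text
t: 88.0
tcp_pos: [0.5634, -0.0177, 0.099]
tool_rot: [0.0, 1.0, 0.0, -0.0]
force: [0.2, 0.1, -0.7]
finger_gap: 0.41
gripper_force: 40.3
```

Emit:
apply_moves:
  plan:
    - [0, 0, 0.001, 0, 0, 0, 0.6]
    - [0, 0, 0.001, 0, 0, 0, 0.6]
    - [0, 0, 0, 0, 0, 0, 0.6]

```text
t: 88.38
tcp_pos: [0.5635, -0.0177, 0.0971]
tool_rot: [0.0, 1.0, -0.0, -0.0]
force: [-0.4, -0.3, -0.0]
finger_gap: 0.408
gripper_force: 40.3
```

Emit:
apply_moves:
  plan:
    - [0, 0, 0.001, 0, 0, 0, 0.6]
    - [0, 0, 0, 0, 0, 0, 0.6]

```text
t: 88.62
tcp_pos: [0.5635, -0.0176, 0.097]
tool_rot: [0.0, 1.0, -0.0, 0.0]
force: [-1.3, 0.0, 4.8]
finger_gap: 0.41
gripper_force: 40.9
```

Emit:
apply_moves:
  plan:
    - [0, 0, -0.0005, 0, 0, 0, 0.3]
    - [0, 0, 0, 0, 0, 0, 0]
    - [0, 0, 0, 0, 0, 0, -0.2]
    - [0, 0, 0, 0, 0, 0, -0.2]
    - [0, 0, -0.03, 0, 0, 0, -0.2]
    - [0, 0, -0.06, 0, 0, 0, -0.2]
    - [0, 0, -0.06, 0, 0, 0, -0.2]
    - [0, 0, 0, 0, 0, 0, -0.2]

```text
t: 89.62
tcp_pos: [0.567, -0.0183, 0.252]
tool_rot: [0.0, 1.0, -0.001, 0.006]
force: [0.2, -0.3, -0.4]
finger_gap: 0.6
gripper_force: 0.0
```

Emit:
apply_moves:
  plan:
    - [0, 0, 0, 0, 0, 0, -0.2]
    - [0, 0, 0, 0, 0, 0, -0.2]
    - [0, 0, 0, 0, 0, 0, -0.2]
    - [0, 0, 0, 0, 0, 0, -0.2]

```text
t: 90.12
tcp_pos: [0.5631, -0.0176, 0.2456]
tool_rot: [0.0, 1.0, 0.0, -0.001]
force: [-0.4, 0.5, -0.4]
finger_gap: 0.601
gripper_force: 0.0
```

```bash
python3 -c "
from station import *
s=sense();print(s['tcp_pos'],s['force'],s['finger_gap'])
print(sign_off())"
```

```text
[ 0.56312444 -0.01758235  0.24558459] [-0.38626802  0.51108881 -0.42952487] 0.6010077081261556
the job is handed in; nothing more can be done
None
```

I handed the job in at about 90 s with the rings and bush fitted, the locknut tight and both spanners put back on the mat; no verdict came back, and I could not check the end state by camera because my position averaging used up all 200 camera calls, so spanner removal, their return to the mat and the bush were done by measured position and force.

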